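# Set the finished marbles before their plaster models

### The arm

A 6-joint arm with a two-finger parallel gripper is mounted at the origin on the work surface. World frame = base frame: x ahead of the robot, y to its left, z up, the work surface at z = 0. Lengths are in m, angles in degrees, forces in N, time in s.
With the tool pointing down it reaches from about 0.4 to 0.825 m from the base axis. Payload 7 kg.
Tool frame: the origin (TCP) lies on the centre line of the jaws, within the pads' length; the fingertips stand r.nose_length ahead of it and the grasp point (between the pads) lies 2 mm behind it (r.nose_length is the distance from the TCP to the fingertips, in m); z points along the fingers, y is the direction in which the jaws open and shut (so a half turn about z gives the same grasp; the last joint's range is limited). The gripper opens to 88 mm and grips with 3 to 60 N. Pads are 19 mm wide; open, the fingers measure 130 mm over their backs; the gripper's body (78 mm by 193 mm) begins 47 mm behind the grasp point.
Start: joints at [88.356, 20.546, 0.682, 0, -70.136, -16.507], TCP at [0.21, 0.641, 0.244] pointing down, gripper open.
Joint ranges: [-176.03, 176.03], [-82.01, 121.73], [-58.28, 71.71], [-173.87, 95.51], [-174.79, -0.11], [-173.66, 173.66]. Speed limits (degrees/s): [136.94, 136.94, 172.46, 180, 180, 180].

### API

Orientations are given as [roll, pitch, yaw] about the fixed x, y, z axes, in that order (R = Rz(yaw) Ry(pitch) Rx(roll)).
In Python, from plant import r gives the robot as it stands.
- The arm moves only by the tool apply_moves, never from a script. Its argument "targets" is a list of rows, each a list of 3 entries, a list of its own where there are three numbers: the shift along the tool's x, y, z scaled (see below), then the turn, a rotation vector about the tool's x, y, z scaled (see below), then the finger opening in mm, from 0 to 87.6. A call has 1 to 5 rows; each row shifts and turns the pose as measured when the row begins, along the tool's axes as they then stand; what a row does not reach is not made up. The controller multiplies each number of a shift by 0.04 m and each number of a turn by 8 degrees. A row lasts 1/10 s, in which the tool goes at most 50 mm and 8.59 degrees, less where a joint would pass 70% of its speed; a pose out of reach is approached as far as the arm can. A call with a number of a shift or a turn outside -1 to 1 is refused whole. A call with a gripper value outside its range is refused whole. The fingers move at their own pace and stop on an object; "squeeze" is the grip in N (left out, the last holds). Time passes only in rows, so rows that do not move let the fingers close. It gives the time, the measured TCP pose, the force and the opening at its end, in the units of the state.
- r.get_state(): the state, without advancing time (a new reading comes with each control period).
- r.capture(name): name is "scene" or "top"; returns a dict with "img" (480x640x3 uint8, blue, green, red), "z_map" (480x640 float32, m along the optical axis (not along the pixel's ray), 0 where there is no reading), "fx", "fy", "cx", "cy" (pixels), "camera_from_world" (4x4, takes a point from world to camera coordinates). Camera axes: x right, y up, looking along -z (the intrinsics and any distortion apply to the point x, -y, -z); pixel columns grow to the right and rows downward; lengths in m; the calibration is good to about 2 mm. A picture is of the moment at which its call begins.
- r.close_job(): hands the job in, once; it reports no verdict.
The state is a dict: "time_s": time; "joints": joint angles; "qd": joint speeds; "joint_torque": joint torques, N m; "tcp_pos": TCP position; "eef_rot": TCP orientation; "contact_force": force on the tool from outside, world axes, zero at the start; "moment": the same for the moment, N m; "gripper_width": finger opening in m.
Only numpy, scipy, OpenCV 4.12 (cv2) and the standard library are available. Lean on these libraries where they do the work, as an engineer would, in place of code of your own. Each camera call takes 0.05 s, during which the arm holds its last target.

### The job

The four finished marble carvings stand in a row on the slatted drying rack; set each one upright in the middle of the black rubber pad in front of its own plaster model on the two-step stand, facing the same way as the model, so that the marbles stand in the same order as the models. Carry them upright and set them down gently without dropping them, and leave the plaster models and the rough blanks where they are.

Things in the scene. Friction and masses are not known exactly. Their poses are not given: they have to be found in the camera images.
- marble_figure: Polished marble, loose, about 0.32 kg: draped standing woman, hair in a knot, 130 mm high, plinth 56 x 56 x 12 mm; grip across y on the torso, 32 mm wide, 76 to 97 mm above the underside. Starts in the front row (95 mm apart, turned up to 0.35 rad) on the slatted drying rack, 60 mm above the table. Origin: centre of the underside; z up, its front is -x.
- marble_penguin: Polished marble, loose, about 0.42 kg: upright penguin, 114 mm high, plinth 56 x 56 x 12 mm; grip across y on the flat flippers, 50 mm wide, 36 to 76 mm above the underside. Starts in the front row (95 mm apart, turned up to 0.35 rad) on the slatted drying rack, 60 mm above the table. Origin: centre of the underside; z up, its front is -x.
- marble_bust: Polished marble, loose, about 0.33 kg: head-and-shoulders bust, 105 mm high, plinth 56 x 60 x 10 mm; grip across y on the head, 32 mm wide, 78 to 94 mm above the underside (shoulders 64 mm wide, up to 58 mm). Starts in the front row (95 mm apart, turned up to 0.35 rad) on the slatted drying rack, 60 mm above the table. Origin: centre of the underside; z up, its front is -x.
- marble_bear: Polished marble, loose, about 0.36 kg: walking bear, 68 mm high, plinth 80 x 50 x 10 mm; grip across y on the body, 39 mm wide, widest 48 mm above the underside. Starts in the front row (95 mm apart, turned up to 0.35 rad) on the slatted drying rack, 60 mm above the table. Origin: centre of the underside; z up, its front is -x.
- model_figure: Plaster model of marble_figure, same shape at 3/4 size, loose, on the stand's back step (75 mm above the table; 95 mm apart). Origin: centre of the underside; z up, its front is -x. The 84 mm square black pad before it: centre of its top 115 mm from the origin along -x, y = 0, 32 mm lower; the back step's riser is 60 mm behind that centre.
- model_penguin: Plaster model of marble_penguin, same shape at 3/4 size, loose, on the stand's back step (75 mm above the table; 95 mm apart). Origin: centre of the underside; z up, its front is -x. The 84 mm square black pad before it: centre of its top 115 mm from the origin along -x, y = 0, 32 mm lower; the back step's riser is 60 mm behind that centre.
- model_bust: Plaster model of marble_bust, same shape at 3/4 size, loose, on the stand's back step (75 mm above the table; 95 mm apart). Origin: centre of the underside; z up, its front is -x. The 84 mm square black pad before it: centre of its top 115 mm from the origin along -x, y = 0, 32 mm lower; the back step's riser is 60 mm behind that centre.
- model_bear: Plaster model of marble_bear, same shape at 3/4 size, loose, on the stand's back step (75 mm above the table; 95 mm apart). Origin: centre of the underside; z up, its front is -x. The 84 mm square black pad before it: centre of its top 115 mm from the origin along -x, y = 0, 32 mm lower; the back step's riser is 60 mm behind that centre.
- blank_a: Rough sawn marble blank, 58 x 74 x 44 mm, flat, loose, on the drying rack about 120 mm behind the row of carvings (farther from the robot). To be left alone. Origin: centre of the underside; z up.
- blank_b: Rough sawn marble blank, 50 x 48 x 53 mm, blocky, loose, on the drying rack about 120 mm behind the row of carvings (farther from the robot). To be left alone. Origin: centre of the underside; z up.
Mind the look-alikes: they are no part of the job. What is shaped like the marble_penguin but purple or yellow is not meant.

How it is judged:
By the outcome, as a careful person would: the job done as asked, in the order asked, and still so for the second after the job is handed in, with the robot touching nothing.
It also fails if it takes over 120 s, if anything falls off the work surface, if the arm or the gripper's body presses on something with over 40 N, if the wrist force passes 120 N, or if a joint passes its speed limit or range.

## Working session

There is one attempt and no reset: what is moved stays moved. The work goes in short steps, Python scripts to look and compute and a tool call to move; the robot and the scene stay as the last step left them, time stands still between calls to the robot, and variables do not carry over. Pictures are saved under pics/ and viewed, and the job is handed in when it is done.

Besides the shell and the picture viewer there is one more tool, called after "Call:" as name(argument=value, ...), one argument or row to a line, values as JSON. apply_moves: Moves the arm, as the interface text tells. Its arguments: {"type":"object","properties":{"targets":{"type":"array","items":{"type":"array"}},"squeeze":{"type":"number"}},"required":["targets"]}

```bash
ls; mkdir -p pics
python3 - <<'E'
from plant import r
import cv2,numpy as np
print(r.get_state()); print(r.nose_length)
for n in("scene","top"):
    c=r.capture(n); cv2.imwrite(f"pics/{n}0.png",c["img"]); np.savez(f"{n}0.npz",**c)
    print(n,c["fx"],c["fy"],c["cx"],c["cy"],[k for k in c]); print(c["camera_from_world"])
E
```

```text
pics
{'time_s': 0.0, 'joints': array([ 8.83585880e+01,  2.05920775e+01,  6.31820602e-01, -1.90429309e-02,
       -7.01349247e+01, -1.65071670e+01]), 'qd': array([-0.02971569, -0.01150303, -0.06925267,  0.03757973,  0.03361484,
       -0.02314426]), 'joint_torque': array([ 7.31876244e-04, -5.82722676e+01,  2.93048984e+01,  6.99690118e+00,
        7.00510878e-03, -1.74358020e-04]), 'tcp_pos': array([0.21013321, 0.64096384, 0.24260396]), 'eef_rot': array([ 1.79903655e+02, -9.88342047e-03, -1.81550565e+01]), 'contact_force': array([-0.18709639, -0.44485695,  0.11031188]), 'moment': array([-0.0222272 ,  0.00594155,  0.01946179]), 'gripper_width': 0.0876555255887403}
0.017
scene 566.024255836406 566.024255836406 323.109427954205 237.45554240940442 ['img', 'z_map', 'fx', 'fy', 'cx', 'cy', 'camera_from_world']
[[ 0.18735462  0.98223667 -0.01045761 -0.04758411]
 [-0.77367015  0.1541151   0.61455922  0.34393051]
 [ 0.60525428 -0.10704977  0.78880137 -1.78559779]
 [ 0.          0.          0.          1.        ]]
top 547.8261910511703 547.8261910511703 307.9427877470806 241.77579754307675 ['img', 'z_map', 'fx', 'fy', 'cx', 'cy', 'camera_from_world']
[[-0.02405664 -0.9997076   0.00244682 -0.06359795]
 [ 0.99721214 -0.02382351  0.07071346 -0.52312354]
 [-0.07063449  0.00414112  0.99749367 -1.28623752]
 [ 0.          0.          0.          1.        ]]
```

View pics/scene0.png

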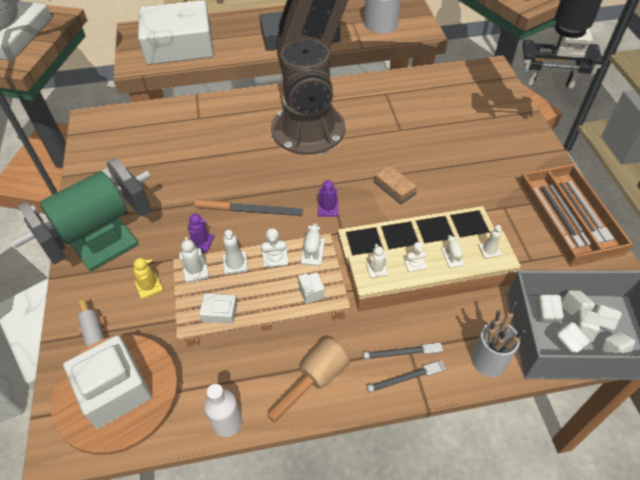

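View pics/top0.png

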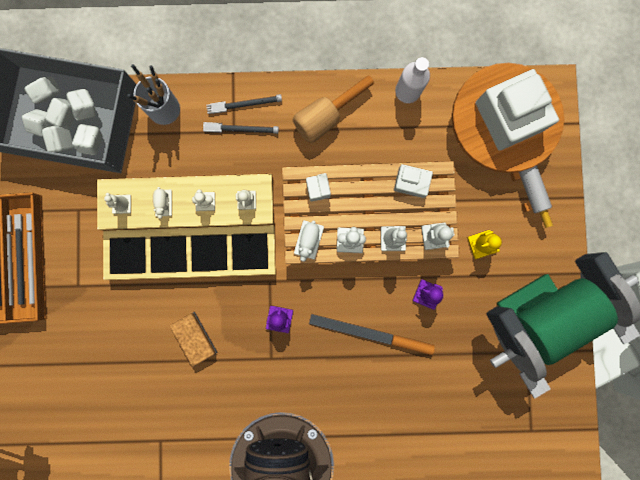

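Run:
```python
import cv2
a=cv2.imread("pics/top0.png"); b=cv2.imread("pics/scene0.png")
cv2.imwrite("pics/t1.png",cv2.resize(a[160:290,280:480],None,fx=4,fy=4,interpolation=2))
cv2.imwrite("pics/t2.png",cv2.resize(a[165:290,90:285],None,fx=4,fy=4,interpolation=2))
cv2.imwrite("pics/s1.png",cv2.resize(b[170:340,120:350],None,fx=3.4,fy=3.4,interpolation=2))
cv2.imwrite("pics/s2.png",cv2.resize(b[180:310,330:530],None,fx=4,fy=4,interpolation=2))
```

```text
(no output)
```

View pics/t1.png

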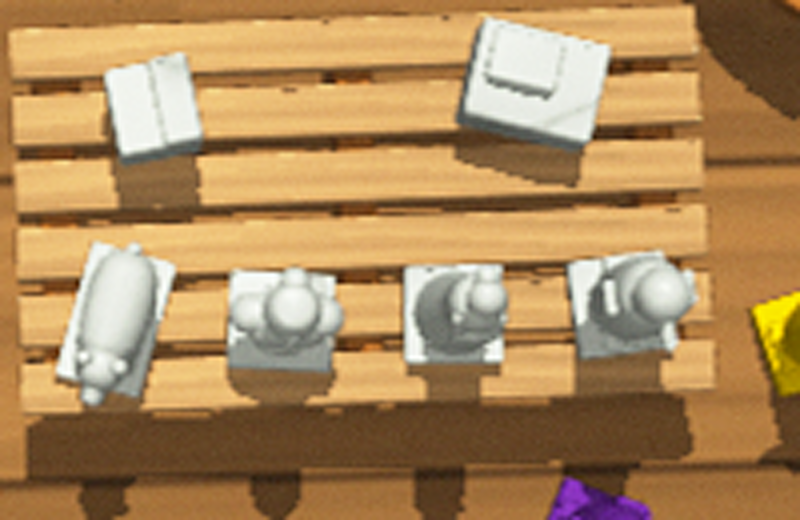

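View pics/t2.png

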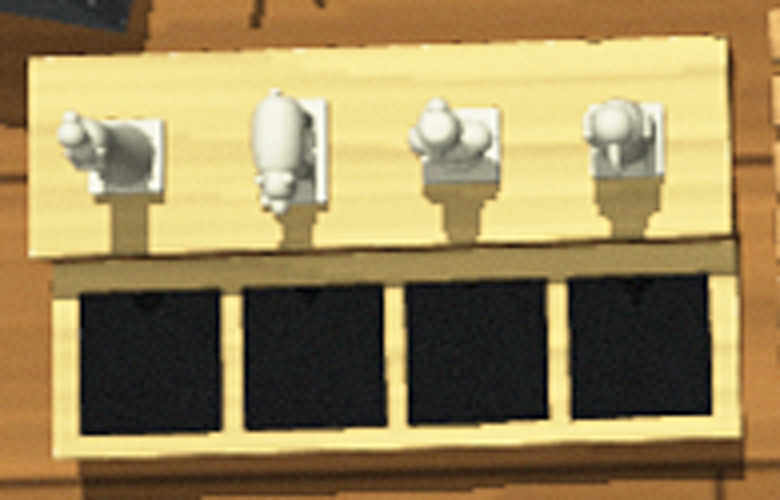

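View pics/s1.png

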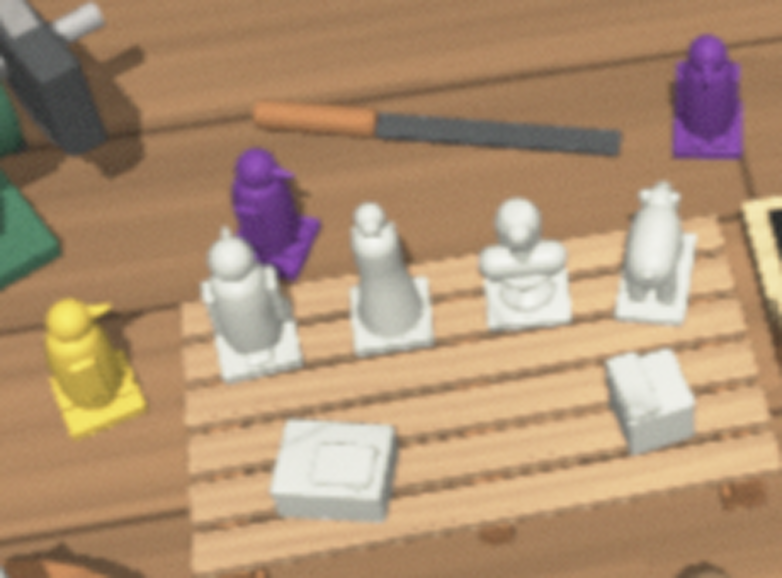

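View pics/s2.png

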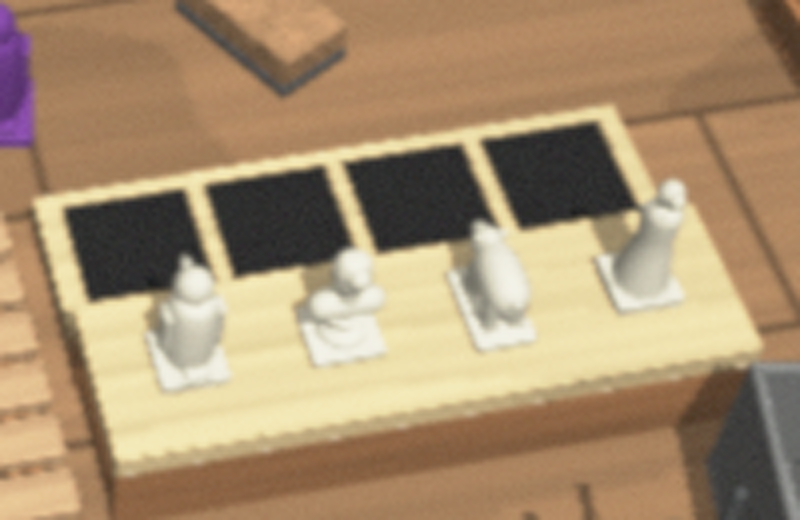

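```bash
cat > h.py <<'E'
import numpy as np,cv2
def cloud(c):
    z=np.array(c["z_map"],float); v,u=np.mgrid[:480,:640]
    P=np.stack([(u-c["cx"])/c["fx"]*z,-(v-c["cy"])/c["fy"]*z,-z],-1)
    M=np.linalg.inv(c["camera_from_world"])
    W=P@M[:3,:3].T+M[:3,3]; W[z<=0]=np.nan
    return W
def proj(c,p):
    q=np.asarray(p)@c["camera_from_world"][:3,:3].T+c["camera_from_world"][:3,3]
    return np.stack([c["fx"]*q[...,0]/-q[...,2]+c["cx"],c["fy"]*-q[...,1]/-q[...,2]+c["cy"]],-1)
E
python3 - <<'E'
from h import *
cs={n:dict(np.load(f"{n}0.npz")) for n in("scene","top")}
W={n:cloud(c) for n,c in cs.items()}
t=W["top"]
for nm,(u,v) in dict(bear=(308,240),bust=(350,238),fig=(393,237),peng=(438,236),pad1=(127,255),pad2=(169,254),pad3=(209,253),pad4=(250,252),step=(140,220),slat=(330,255),bA=(413,180),bB=(318,185),table=(220,350)).items(): print(nm,t[v,u].round(4))
# height map pics
s=W["scene"]
# rack: histogram z around
for n in W:
    P=W[n].reshape(-1,3); I=cs[n]["img"].reshape(-1,3).astype(int)
    white=(I.max(1)-I.min(1)<45)&(I.min(1)>100)
    np.savez(f"w_{n}.npz",P=P[white],px=np.argwhere(white.reshape(480,640)))
# draw top view ortho of white points, colored by z, 1mm... 
for nm,rng in dict(rack=((.3,.75),(-.36,.1)),):0 if False else 0
E
python3 - <<'E'
from h import *
print("draw")
cs={n:dict(np.load(f"{n}0.npz")) for n in("scene","top")}
for nm,(x0,x1,y0,y1) in dict(rack=(.40,.60,-.38,.02),stand=(.40,.65,.02,.48)).items():
    for n in cs:
        P=np.load(f"w_{n}.npz")["P"]; k=(P[:,0]>x0)&(P[:,0]<x1)&(P[:,1]>y0)&(P[:,1]<y1)&(P[:,2]>.03); P=P[k]
        S=1600; im=np.zeros((int((x1-x0)*S),int((y1-y0)*S)),np.uint8)
        for p in P[np.argsort(P[:,2])]:
            cv2.circle(im,(int((y1-p[1])*S),int((x1-p[0])*S)),1,int(np.clip((p[2]-.04)/.15*200+55,0,255)),-1)
        cv2.imwrite(f"pics/o_{nm}_{n}.png",cv2.applyColorMap(im,cv2.COLORMAP_JET))
E
```

```text
bear [ 0.5172 -0.0759  0.1334]
bust [ 0.5173 -0.165   0.161 ]
fig [ 0.5172 -0.2562  0.1618]
peng [ 0.517  -0.3519  0.1613]
pad1 [0.4987 0.3455 0.0458]
pad2 [0.4987 0.2476 0.047 ]
pad3 [0.4988 0.1546 0.0471]
pad4 [0.499  0.0596 0.0439]
step [0.5761 0.3054 0.078 ]
slat [ 0.4867 -0.1259  0.0622]
bA [ 0.6483 -0.3144  0.1062]
bB [ 0.6412 -0.1012  0.1111]
table [0.2698 0.1389 0.003 ]
drawTraceback (most recent call last):
  File "<stdin>", line 14, in <module>
ValueError: too many values to unpack (expected 2)
```

Run:
```python
import cv2,numpy as np
for nm in("rack","stand"):
    a=[cv2.imread(f"pics/o_{nm}_{n}.png") for n in("top","scene")]
    b=np.vstack(a); cv2.imwrite(f"pics/oo_{nm}.png",cv2.resize(b,None,fx=.72 if nm=="stand" else .9,fy=.72 if nm=="stand" else .9))
```

```text
(no output)
```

View pics/oo_rack.png

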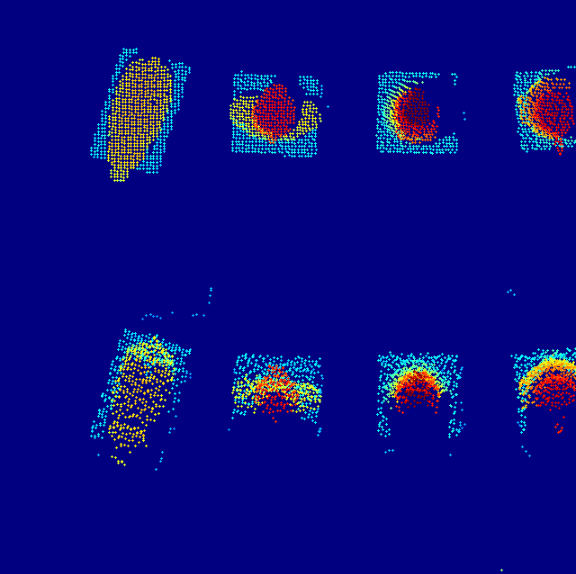

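View pics/oo_stand.png

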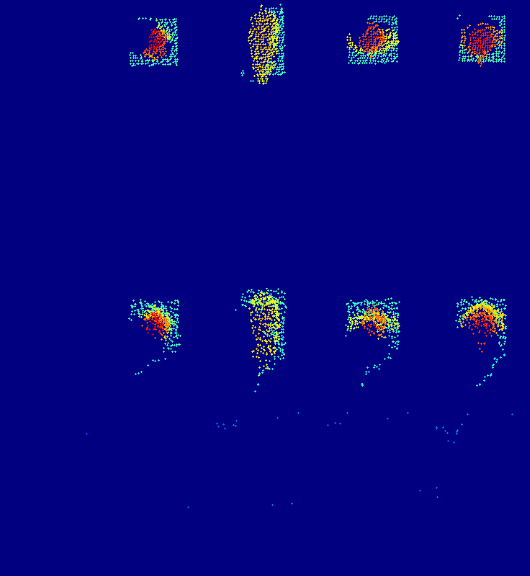

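```bash
cat > fit.py <<'E'
from h import *
from scipy.optimize import minimize
def rectfit(Q,L,Wd,y0):
    # least violation of a rect L (along local x) x Wd; Q Nx2
    def f(p,sh=.0015):
        c,s=np.cos(p[2]),np.sin(p[2]); d=Q-p[:2]; a=d[:,0]*c+d[:,1]*s; b=-d[:,0]*s+d[:,1]*c
        e=np.maximum(np.abs(a)-L/2+sh,0)**2+np.maximum(np.abs(b)-Wd/2+sh,0)**2
        return 1e6*np.minimum(e,.004**2).sum()
    best=None
    for t in np.linspace(-.4,.4,9):
        m=minimize(f,[Q[:,0].mean(),Q[:,1].mean(),y0+t],method="Nelder-Mead",options=dict(xatol=1e-5,fatol=1e-4,initial_simplex=np.array([[Q[:,0].mean(),Q[:,1].mean(),y0+t]])+np.array([[0,0,0],[.004,0,0],[0,.004,0],[0,0,.08]])))
        if best is None or m.fun<best.fun: best=m
    return best
def measure(cs,ctr,L,Wd,zt,rad=.06):
    out=[]
    for ns in (("top","scene"),("top",)):
        Q=[]
        for n in ns:
            c=cs[n]; P=cloud(c).reshape(-1,3); I=c["img"].reshape(-1,3).astype(int)
            k=(I.max(1)-I.min(1)<45)&(I.min(1)>100)&(np.hypot(P[:,0]-ctr[0],P[:,1]-ctr[1])<rad)&(np.abs(P[:,2]-zt-(.002))<.007)
            Q.append(P[k])
        Q=np.vstack(Q); m=rectfit(Q[:,:2],L,Wd,0); out.append((len(Q),m.x[:2].round(4),np.degrees(m.x[2]).round(1),round(m.fun,1),np.median(Q[:,2]).round(4)))
    return out
S=dict(figure=(.056,.056,.012),penguin=(.056,.056,.012),bust=(.056,.060,.010),bear=(.080,.050,.010))
E
python3 - <<'E'
from fit import *
cs={n:dict(np.load(f"{n}0.npz")) for n in("scene","top")}
for n,ctr in dict(bear=(.52,-.079),bust=(.52,-.17),figure=(.52,-.265),penguin=(.52,-.36)).items():
    print(n,*measure(cs,ctr,*S[n][:2],.06+S[n][2]))
for n,ctr in dict(figure=(.62,.345),bear=(.62,.25),bust=(.62,.15),penguin=(.62,.055)).items():
    print("model",n,*measure(cs,ctr,S[n][0]*.75,S[n][1]*.75,.075+.75*S[n][2],.045))
for n in ("top","scene"):
  c=cs[n]; P=cloud(c); blk=((c["img"].max(2)<60)&(P[...,0]>.43)&(P[...,0]<.58)&(P[...,1]>0)&(P[...,1]<.42)&(P[...,2]>.03)&(P[...,2]<.06)).astype(np.uint8)
  k,lab,st,ce=cv2.connectedComponentsWithStats(blk)
  for i in range(1,k):
    if st[i,4]>300:
        q=P[lab==i]; print(n,"pad",cv2.minAreaRect(q[:,:2].astype(np.float32)*1000),np.median(q[:,2]),ce[i].round(1))
E
```

```text
bear (454, array([ 0.5253, -0.0771]), np.float64(-17.6), np.float64(153.5), np.float64(0.0706)) (220, array([ 0.5234, -0.0768]), np.float64(-17.2), np.float64(18.9), np.float64(0.0713))
bust (530, array([ 0.5222, -0.1715]), np.float64(-3.7), np.float64(303.6), np.float64(0.0713)) (255, array([ 0.5201, -0.171 ]), np.float64(-3.1), np.float64(23.7), np.float64(0.0718))
figure (431, array([ 0.5229, -0.2698]), np.float64(-0.5), np.float64(312.2), np.float64(0.0733)) (221, array([ 0.5216, -0.2695]), np.float64(-0.7), np.float64(52.1), np.float64(0.0736))
penguin (409, array([ 0.5266, -0.366 ]), np.float64(6.4), np.float64(208.0), np.float64(0.073)) (201, array([ 0.5248, -0.3657]), np.float64(6.1), np.float64(16.7), np.float64(0.0739))
model figure (279, array([0.6157, 0.3456]), np.float64(1.3), np.float64(274.8), np.float64(0.085)) (134, array([0.6137, 0.3462]), np.float64(-0.5), np.float64(15.0), np.float64(0.0852))
model bear (318, array([0.6167, 0.2509]), np.float64(-0.5), np.float64(237.0), np.float64(0.0833)) (143, array([0.6146, 0.2508]), np.float64(-1.3), np.float64(31.8), np.float
[... 830 characters left out ...]
935546875, 250.59716796875), (82.68108367919922, 82.92757415771484), 0.4601753354072571) 0.04450045671268765 [168.1 253.9]
scene pad ((498.6657409667969, 344.76123046875), (74.67992401123047, 77.19149017333984), 0.018698934465646744) 0.04271295634258232 [469.3 223.4]
scene pad ((497.8803405761719, 249.4129638671875), (77.14287567138672, 74.6458511352539), 88.6593246459961) 0.042799514297223284 [434.1 228.8]
scene pad ((499.2930908203125, 154.9639892578125), (73.32170867919922, 74.83394622802734), 0.6933708786964417) 0.04275874802684987 [399.3 234.8]
scene pad ((502.7852478027344, 59.552162170410156), (75.57243347167969, 75.86444854736328), 89.67828369140625) 0.04294212742492043 [362.6 240.4]
```

Rack (top view): bear (308,240), bust (350,238), figure (393,237), penguin (438,236). The white penguin at (438,236) is the one meant. The purple ones at (428,294) and (280,320) and the yellow one at (485,243) are decoys. The enlarged crop confirms this.

Pads, in order: figure (127,255), bear (168,254), bust (209,252), penguin (250,251).

The gripper body sits low when it holds the bear, so the bust goes first, to the penguin's pad for the time being. After that: bear, bust, figure, penguin.

Call:
apply_moves(
  targets=[
    [[0.3,0,-0.3],[0,0,-0.76],60],
    [[0.3,0.5,-0.3],[0,0,-0.76],60],
    [[0.3,0.5,0],[0,0,-0.76],60],
    [[0.4,1,0],[0,0,0],60],
    [[0.4,1,0],[0,0,0],60],
  ],
  squeeze=20,
)

```text
time_s: 0.6
tcp_pos: [0.2715, 0.5136, 0.263]
eef_rot: [179.5, 0.1, 1.1]
contact_force: [1.0, -0.3, -0.6]
gripper_width: 0.0606
```

```bash
cat > d.py <<'E'
import sys
from plant import r
import numpy as np
from scipy.spatial.transform import Rotation as R
# usage d.py x y z yaw : remaining in tool units
s=r.get_state(); x,y,z,yaw=map(float,sys.argv[1:5])
Rc=R.from_euler("xyz",s["eef_rot"],degrees=True); Rt=R.from_euler("xyz",[180,0,yaw],degrees=True)
print("t",round(s["time_s"],2),"pos",s["tcp_pos"].round(4),"rot",s["eef_rot"].round(2),"w",round(s["gripper_width"],4),"F",s["contact_force"].round(1))
print("j",s["joints"].round(1)); print("shift units",(Rc.inv().apply(np.array([x,y,z])-s["tcp_pos"])/.04).round(2),"turn units",((Rc.inv()*Rt).as_rotvec(degrees=True)/8).round(2))
E
python3 d.py .521 -.171 .26 -3.4
```

```text
t 0.6 pos [0.2715 0.5136 0.263 ] rot [1.7951e+02 1.0000e-01 1.0900e+00] w 0.0606 F [ 1.  -0.3 -0.6]
j [ 81.4  11.3  -9.5  -0.  -69.7   9.7]
shift units [ 5.91 17.23  0.21] turn units [0.06 0.01 0.56]
```

Call:
apply_moves(
  targets=[
    [[0.4,1,0],[0,0,0.2],60],
    [[0.4,1,0],[0,0,0.2],60],
    [[0.4,1,0],[0,0,0.16],60],
    [[0.4,1,0],[0,0,0],60],
    [[0.4,1,0],[0,0,0],60],
  ],
)

```text
time_s: 1.1
tcp_pos: [0.3466, 0.3021, 0.263]
eef_rot: [179.3, 0.1, -3.5]
contact_force: [0.4, -0.3, 0.4]
gripper_width: 0.0599
```

Call:
apply_moves(
  targets=[
    [[0.4,1,0],[0,0,0],60],
    [[0.4,1,0],[0,0,0],60],
    [[0.4,1,0],[0,0,0],60],
    [[0.4,1,0],[0,0,0],60],
    [[0.4,1,0],[0,0,0],60],
  ],
)

```text
time_s: 1.6
tcp_pos: [0.4141, 0.0883, 0.2652]
eef_rot: [179.4, 0.1, -3.3]
contact_force: [0.6, 0.6, 0.5]
gripper_width: 0.0594
```

```bash
python3 d.py .521 -.171 .25 -3.4
```

```text
t 1.6 pos [0.4141 0.0883 0.2652] rot [ 1.794e+02  1.000e-01 -3.350e+00] w 0.0594 F [0.6 0.6 0.5]
j [ 39.3  -4.9 -26.8   0.4 -68.5  47.2]
shift units [3.05 6.31 0.44] turn units [0.07 0.01 0.01]
```

Call:
apply_moves(
  targets=[
    [[0.5,1,0],[0.02,0,0],60],
    [[0.5,1,0],[0.02,0,0],60],
    [[0.5,1,0],[0.02,0,0],60],
    [[0.5,1,0],[0,0,0],60],
    [[0.5,1,0],[0,0,0],60],
  ],
)

```text
time_s: 2.1
tcp_pos: [0.5028, -0.1267, 0.2665]
eef_rot: [-180.0, -0.0, -3.3]
contact_force: [0.9, 1.8, 1.0]
gripper_width: 0.06
```

```bash
python3 d.py .521 -.171 .25 -3.4
```

```text
t 2.1 pos [ 0.5028 -0.1267  0.2665] rot [-1.7999e+02 -1.0000e-02 -3.2700e+00] w 0.06 F [0.9 1.8 1. ]
j [  7.6   4.8 -16.8  -0.  -68.4  79.2]
shift units [0.52 1.08 0.41] turn units [-0.   -0.    0.02]
```

Call:
apply_moves(
  targets=[
    [[0.3,0.6,0],[0,0,0],60],
    [[0.1,0.2,0.2],[0,0,0],60],
    [[0,0,0.1],[0,0,0],60],
    [[0,0,0],[0,0,0],60],
  ],
)

```text
time_s: 2.5
tcp_pos: [0.5169, -0.1654, 0.251]
eef_rot: [180.0, 0.3, -3.7]
contact_force: [-0.4, -0.6, -0.7]
gripper_width: 0.0599
```

```bash
python3 d.py .521 -.171 .146 -3.4
python3 - <<'E'
from plant import r
import cv2,numpy as np
for n in("scene","top"):
    c=r.capture(n); np.savez(f"{n}1.npz",**c); b=c["img"]
    k=b[130:330,120:370] if n=="scene" else b[130:330,230:480]
    cv2.imwrite(f"pics/a1{n}.png",cv2.resize(k,None,fx=3,fy=3,interpolation=2))
E
```

```text
t 2.5 pos [ 0.5169 -0.1654  0.251 ] rot [179.99   0.26  -3.7 ] w 0.0599 F [-0.4 -0.6 -0.7]
j [  2.9   8.  -15.2  -0.  -67.1  83.4]
shift units [0.12 0.13 2.62] turn units [ 0.    0.03 -0.04]
```

View pics/a1scene.png

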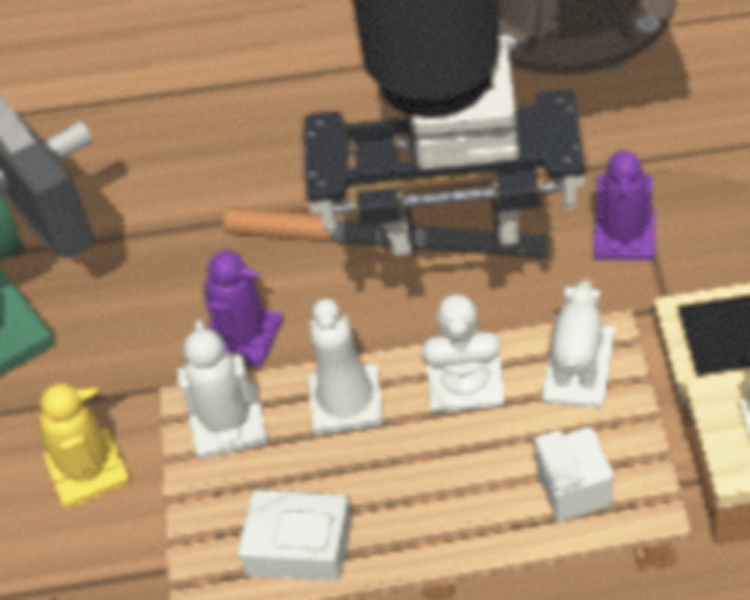

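Run:
```python
from h import *
cs={n:dict(np.load(f"{n}0.npz")) for n in("scene","top")}
o=dict(bear=(.524,-.077,-17.4,.043,.055),bust=(.521,-.171,-3.4,.078,.096),figure=(.522,-.2697,-.6,.074,.1),penguin=(.5255,-.366,6.2,.04,.08))
for n,(x,y,a,z0,z1) in o.items():
    a=np.radians(a)
    P=np.vstack([cloud(cs[k]).reshape(-1,3) for k in cs])
    d=P[:,:2]-[x,y]; A=d[:,0]*np.cos(a)+d[:,1]*np.sin(a); B=-d[:,0]*np.sin(a)+d[:,1]*np.cos(a); h=P[:,2]-.0615
    k=(np.hypot(A,B)<.05)&(h>z0)&(h<z1)
    print(n,"x",np.percentile(A[k],[3,50,97]).round(4),"y",np.percentile(B[k],[1,3,50,97,99]).round(4),k.sum(),"top",np.nanpercentile(h[np.hypot(A,B)<.04],99.8).round(4))
```

```text
bear x [-0.0482  0.0097  0.0365] y [-0.0186 -0.018   0.0021  0.0189  0.0195] 160 top 0.0717
bust x [-0.0183  0.0077  0.02  ] y [-0.0154 -0.0148  0.0036  0.0155  0.0158] 100 top 0.1065
figure x [-0.0192  0.0077  0.0182] y [-0.0149 -0.0144  0.0035  0.0152  0.0157] 205 top 0.1322
penguin x [-0.0197  0.0118  0.0231] y [-0.025  -0.0238  0.0084  0.0249  0.0255] 440 top 0.1159
```

Call:
apply_moves(
  targets=[
    [[0.12,0.13,0.5],[0,0.03,-0.04],60],
    [[0,0,0.7],[0,0,0],60],
    [[0,0,0.5],[0,0,0],60],
    [[0,0,0.2],[0,0,0],60],
    [[0,0,0],[0,0,0],60],
  ],
)

```text
time_s: 3.1
tcp_pos: [0.5231, -0.165, 0.1778]
eef_rot: [-180.0, -0.5, -2.8]
contact_force: [-0.5, -0.4, -0.3]
gripper_width: 0.0599
```

```bash
python3 d.py .521 -.171 .146 -3.4
```

```text
t 3.1 pos [ 0.5231 -0.165   0.1778] rot [-179.99   -0.5    -2.79] w 0.0599 F [-0.5 -0.4 -0.3]
j [  3.   11.5 -21.1   0.  -56.9  84.2]
shift units [-0.05  0.15  0.8 ] turn units [-0.   -0.06  0.08]
```

Call:
apply_moves(
  targets=[
    [[0,0.15,0.4],[0,-0.06,0.08],60],
    [[0,0.1,0.3],[0,0,0],60],
    [[0,0,0],[0,0,0],60],
  ],
)

```text
time_s: 3.4
tcp_pos: [0.5242, -0.1746, 0.1507]
eef_rot: [-180.0, -0.2, -3.3]
contact_force: [-0.1, 0.7, 0.1]
gripper_width: 0.0598
```

```bash
python3 d.py .521 -.171 .146 -3.4
```

```text
t 3.4 pos [ 0.5242 -0.1746  0.1507] rot [-179.99   -0.24   -3.33] w 0.0598 F [-0.1  0.7  0.1]
j [  1.9  13.6 -22.3   0.  -53.9  84.8]
shift units [-0.09 -0.08  0.12] turn units [-0.   -0.03  0.01]
```

Call:
apply_moves(
  targets=[
    [[-0.09,-0.08,0.1],[0,-0.03,0],60],
    [[0,0,0],[0,0,0],60],
    [[0,0,0],[0,0,0],60],
  ],
)

```text
time_s: 3.7
tcp_pos: [0.5209, -0.1713, 0.147]
eef_rot: [180.0, -0.0, -3.4]
contact_force: [0.6, -0.2, -1.0]
gripper_width: 0.0599
```

```bash
python3 d.py .521 -.171 .146 -3.4
```

```text
t 3.7 pos [ 0.5209 -0.1713  0.147 ] rot [ 1.80e+02 -1.00e-02 -3.36e+00] w 0.0599 F [ 0.6 -0.2 -1. ]
j [  2.3  13.5 -22.9   0.  -53.5  84.4]
shift units [ 0.   -0.01  0.02] turn units [ 0.   -0.    0.01]
```

Call:
apply_moves(
  targets=[
    [[0,0,0],[0,0,0],26],
    [[0,0,0],[0,0,0],26],
    [[0,0,0],[0,0,0],26],
    [[0,0,0],[0,0,0],26],
  ],
  squeeze=35,
)

```text
time_s: 4.1
tcp_pos: [0.5215, -0.1713, 0.1481]
eef_rot: [180.0, -0.1, -3.3]
contact_force: [0.3, -0.3, -0.1]
gripper_width: 0.0335
```

```bash
python3 d.py .5002 .0603 .25 .5
```

```text
t 4.1 pos [ 0.5215 -0.1713  0.1481] rot [ 1.80e+02 -1.30e-01 -3.34e+00] w 0.0335 F [ 0.3 -0.3 -0.1]
j [  2.3  13.5 -22.9   0.  -53.5  84.4]
shift units [-0.86 -5.75 -2.55] turn units [ 0.   -0.02 -0.48]
```

Call:
apply_moves(
  targets=[
    [[0,0,0],[0,0,0],26],
    [[0,0,-0.2],[0,0,0],26],
    [[0,0,-0.4],[0,0,0],26],
    [[0,0,-0.7],[0,0,0],26],
    [[0,0,-0.7],[0,0,0],26],
  ],
)

```text
time_s: 4.6
tcp_pos: [0.5169, -0.1706, 0.2253]
eef_rot: [-179.9, 0.7, -3.4]
contact_force: [0.9, -0.2, -4.4]
gripper_width: 0.03
```

Call:
apply_moves(
  targets=[
    [[0,0,-0.5],[0,0,0],26],
    [[0,0,-0.3],[0,0,0],26],
    [[-0.1,-0.3,-0.1],[0,0,-0.1],26],
  ],
)

```text
time_s: 4.9
tcp_pos: [0.5144, -0.1588, 0.266]
eef_rot: [-179.9, 0.5, -2.7]
contact_force: [-0.8, -0.1, -3.5]
gripper_width: 0.0298
```

```bash
python3 d.py .501 .0603 .25 .5
```

```text
t 4.9 pos [ 0.5144 -0.1588  0.266 ] rot [-179.89    0.48   -2.7 ] w 0.0298 F [-0.8 -0.1 -3.5]
j [  3.6   7.1 -14.2  -0.2 -69.2  83.8]
shift units [-0.59 -5.45  0.41] turn units [-0.01  0.06 -0.4 ]
```

Call:
apply_moves(
  targets=[
    [[-0.1,-0.6,0],[0,0.02,-0.1],26],
    [[-0.1,-0.8,0],[0,0.02,-0.1],26],
    [[-0.1,-0.8,0],[0,0,-0.1],26],
    [[-0.1,-0.8,0],[0,0,-0.1],26],
    [[-0.1,-0.8,0],[0,0,0],26],
  ],
)

```text
time_s: 5.4
tcp_pos: [0.4926, -0.0017, 0.2634]
eef_rot: [-179.8, 0.5, 0.4]
contact_force: [0.8, -0.2, -5.1]
gripper_width: 0.0302
```

```bash
python3 d.py .501 .0603 .25 .5
```

```text
t 5.4 pos [ 0.4926 -0.0017  0.2634] rot [-179.82    0.49    0.43] w 0.0302 F [ 0.8 -0.2 -5.1]
j [ 22.4   2.7 -19.4  -0.4 -68.3  68.1]
shift units [ 0.22 -1.55  0.34] turn units [-0.02  0.06 -0.01]
```

Call:
apply_moves(
  targets=[
    [[0.1,-0.7,0.1],[0,0.06,0],26],
    [[0.1,-0.4,0.2],[0,0,0],26],
    [[0,-0.1,0],[0,0,0],26],
    [[0,0,0],[0,0,0],26],
  ],
)

```text
time_s: 5.8
tcp_pos: [0.496, 0.053, 0.2487]
eef_rot: [-179.8, 0.3, 0.8]
contact_force: [-0.2, -0.7, -3.3]
gripper_width: 0.0302
```

```bash
python3 d.py .501 .0603 .131 .5
```

```text
t 5.8 pos [0.496  0.053  0.2487] rot [-179.79    0.27    0.8 ] w 0.0302 F [-0.2 -0.7 -3.3]
j [ 28.5   3.7 -20.2  -0.3 -66.2  62.5]
shift units [ 0.14 -0.17  2.94] turn units [-0.03  0.03  0.04]
```

Call:
apply_moves(
  targets=[
    [[0.14,-0.17,0.4],[-0.03,0.03,0.04],26],
    [[0,-0.05,0.7],[0,0,0],26],
    [[0,0,0.7],[0,0,0],26],
    [[0,0,0.4],[0,0,0],26],
    [[0,0,0],[0,0,0],26],
  ],
)

```text
time_s: 6.3
tcp_pos: [0.5005, 0.0595, 0.1587]
eef_rot: [180.0, 0.0, 0.4]
contact_force: [-0.2, 0.1, -4.3]
gripper_width: 0.0301
```

```bash
python3 d.py .501 .0603 .131 .5
```

```text
t 6.3 pos [0.5005 0.0595 0.1587] rot [1.7996e+02 2.0000e-02 3.9000e-01] w 0.0301 F [-0.2  0.1 -4.3]
j [ 29.2   8.8 -27.4   0.  -53.9  61.2]
shift units [ 0.01 -0.02  0.69] turn units [ 0.01  0.   -0.01]
```

Call:
apply_moves(
  targets=[
    [[0,0,0.35],[0,0,0],26],
    [[0,0,0.25],[0,0,0],26],
    [[0,0,0.06],[0,0,0],26],
    [[0,0,0],[0,0,0],26],
  ],
)

```text
time_s: 6.7
tcp_pos: [0.5016, 0.0581, 0.1342]
eef_rot: [180.0, -0.1, 0.3]
contact_force: [-0.1, 0.2, -3.5]
gripper_width: 0.0299
```

```bash
python3 d.py .501 .0603 .131 .5
```

```text
t 6.7 pos [0.5016 0.0581 0.1342] rot [ 1.7995e+02 -1.0000e-01  3.2000e-01] w 0.0299 F [-0.1  0.2 -3.5]
j [ 29.   10.4 -29.2   0.1 -50.3  61.3]
shift units [-0.02 -0.06  0.08] turn units [ 0.01 -0.01 -0.02]
```

Call:
apply_moves(
  targets=[
    [[0,-0.04,0.06],[0,0,0],26],
    [[0,0,0.04],[0,0,0],26],
    [[0,0,0],[0,0,0],26],
  ],
)

```text
time_s: 7.0
tcp_pos: [0.5028, 0.0601, 0.1318]
eef_rot: [-180.0, -0.3, 0.3]
contact_force: [0.7, -0.0, -3.4]
gripper_width: 0.0299
```

```bash
python3 d.py .501 .0603 .131 .5
```

```text
t 7.0 pos [0.5028 0.0601 0.1318] rot [-179.99   -0.26    0.32] w 0.0299 F [ 0.7 -0.  -3.4]
j [ 29.2  10.6 -29.3   0.2 -49.8  61.1]
shift units [-0.04 -0.01  0.02] turn units [-0.   -0.03 -0.02]
```

Call:
apply_moves(
  targets=[
    [[-0.03,0,0.05],[0,-0.03,0],26],
    [[0,0,0.03],[0,0,0],26],
    [[0,0,0],[0,0,0],26],
  ],
)

```text
time_s: 7.3
tcp_pos: [0.5036, 0.0602, 0.1316]
eef_rot: [-180.0, -0.3, 0.4]
contact_force: [-0.1, -0.8, -4.7]
gripper_width: 0.03
```

Call:
apply_moves(
  targets=[
    [[-0.05,0,0.07],[0,-0.03,0],26],
    [[0,0,0.05],[0,0,0],26],
    [[0,0,0],[0,0,0],26],
  ],
)

```text
time_s: 7.6
tcp_pos: [0.5052, 0.0604, 0.1318]
eef_rot: [-180.0, -0.5, 0.6]
contact_force: [-0.0, 1.0, -3.6]
gripper_width: 0.0302
```

Call:
apply_moves(
  targets=[
    [[-0.1,0,0.12],[0,-0.06,0],26],
    [[0,0,0],[0,0,0],26],
  ],
)

```text
time_s: 7.8
tcp_pos: [0.5063, 0.0608, 0.1316]
eef_rot: [-180.0, -0.6, 0.8]
contact_force: [-0.3, 1.0, -4.7]
gripper_width: 0.0299
```

```bash
python3 d.py .501 .0603 .131 .5;python3 - <<'E'
from plant import r
import cv2,numpy as np
for n in("scene","top"):
    c=r.capture(n); np.savez(f"{n}1.npz",**c); b=c["img"]
    k=b[130:330,290:540] if n=="scene" else b[130:330,130:380]
    cv2.imwrite(f"pics/a2{n}.png",cv2.resize(k,None,fx=3,fy=3,interpolation=2))
E
```

```text
t 7.8 pos [0.5063 0.0608 0.1316] rot [-179.96   -0.61    0.8 ] w 0.0299 F [-0.3  1.  -4.7]
j [ 29.1  10.8 -29.2   0.3 -49.4  61.4]
shift units [-0.13  0.01  0.01] turn units [-0.01 -0.08  0.04]
```

View pics/a2scene.png

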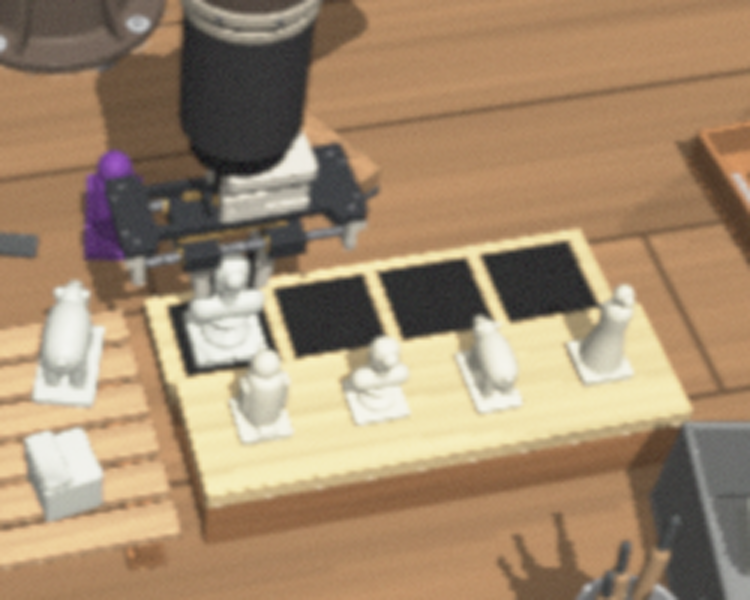

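```bash
python3 - <<'E'
from fit import *
cs={n:dict(np.load(f"{n}1.npz")) for n in("scene","top")}
P=cloud(cs["scene"]); I=cs["scene"]["img"].astype(int)
k=(np.hypot(P[...,0]-.503,P[...,1]-.06)<.045)&(I.max(2)-I.min(2)<45)&(I.min(2)>100)
z=P[k][:,2]; print(np.histogram(z,np.arange(.04,.16,.004)))
q=P[k&(P[...,2]>.048)&(P[...,2]<.068)]; 
A=np.c_[q[:,:2]-[.503,.06],np.ones(len(q))]; print(len(q),np.median(q[:,2]),np.linalg.lstsq(A,q[:,2],rcond=None)[0])
print(measure(cs,(.503,.06),.056,.06,.053)[0])
E
python3 d.py .501 .0603 .131 .5
```

```text
(array([ 18,  27,  62, 116,  55,  46,  18,   3,   3,  20,   9,  11,  23,
        42,  59,  42,   9,   3,   2,   7,  16,  26,  18,  23,  22,  42,
        46,  23,   4]), array([0.04 , 0.044, 0.048, 0.052, 0.056, 0.06 , 0.064, 0.068, 0.072,
       0.076, 0.08 , 0.084, 0.088, 0.092, 0.096, 0.1  , 0.104, 0.108,
       0.112, 0.116, 0.12 , 0.124, 0.128, 0.132, 0.136, 0.14 , 0.144,
       0.148, 0.152, 0.156]))
297 0.05448943448036814 [-0.02553426  0.01618554  0.05615643]
(257, array([0.5111, 0.0602]), np.float64(0.4), np.float64(36.9), np.float64(0.0539))
t 7.9 pos [0.5063 0.061  0.1313] rot [-179.95   -0.61    0.79] w 0.0304 F [ 2.5 -1.4  4. ]
j [ 29.1  10.8 -29.2   0.3 -49.4  61.4]
shift units [-0.13  0.01  0.01] turn units [-0.01 -0.08  0.04]fit.py:11: RuntimeWarning: Mean of empty slice.
  m=minimize(f,[Q[:,0].mean(),Q[:,1].mean(),y0+t],method="Nelder-Mead",options=dict(xatol=1e-5,fatol=1e-4,initial_simplex=np.array([[Q[:,0].mean(),Q[:,1].mean(),y0+t]])+np.array([[0,0,0],[.004,0,0],[0,.004,0],[0,0,.08]])))
  ret = ret.dtype.type(ret / rcount)
  return _methods._mean(a, axis=axis, dtype=dtype,
```

Call:
apply_moves(
  targets=[
    [[0,0,0],[0,0,0],40],
    [[0,0,0],[0,0,0],60],
    [[0,0,0],[0,0,0],60],
    [[0,0,-0.4],[0,-0.05,0],60],
    [[0,0,-0.7],[0,0,0],60],
  ],
)

```text
time_s: 8.4
tcp_pos: [0.5022, 0.0601, 0.1707]
eef_rot: [179.9, 0.4, 0.7]
contact_force: [0.7, 0.1, 0.6]
gripper_width: 0.0587
```

```bash
python3 d.py .524 -.077 .22 -17.4
```

```text
t 8.4 pos [0.5022 0.0601 0.1707] rot [179.86   0.44   0.74] w 0.0587 F [0.7 0.1 0.6]
j [ 29.    8.5 -25.9  -0.1 -56.1  61.8]
shift units [ 0.49  3.44 -1.23] turn units [0.03 0.05 2.27]
```

Call:
apply_moves(
  targets=[
    [[0,0,-0.8],[0,0.05,0.4],64],
    [[0.1,0.6,-0.3],[0,0,0.5],64],
    [[0.1,0.8,0],[0,0,0.5],64],
    [[0.1,0.8,0],[0,0,0.5],64],
    [[0.2,0.5,0],[0,0,0.3],64],
  ],
)

```text
time_s: 8.9
tcp_pos: [0.5071, -0.0498, 0.2191]
eef_rot: [180.0, -0.1, -17.2]
contact_force: [0.4, 0.4, 0.2]
gripper_width: 0.0636
```

```bash
python3 d.py .524 -.077 .17 -17.4
```

```text
t 8.9 pos [ 0.5071 -0.0498  0.2191] rot [ 1.7997e+02 -1.4000e-01 -1.7160e+01] w 0.0636 F [0.4 0.4 0.2]
j [ 16.6   5.9 -22.1   0.1 -61.9  56.2]
shift units [0.6  0.52 1.23] turn units [ 0.   -0.02  0.03]
```

Call:
apply_moves(
  targets=[
    [[0.4,0.35,0.3],[0,0,0],64],
    [[0.15,0.1,0.5],[0,0,0],64],
    [[0,0,0.2],[0,0,0],64],
    [[0,0,0],[0,0,0],64],
  ],
)

```text
time_s: 9.3
tcp_pos: [0.5222, -0.077, 0.1775]
eef_rot: [180.0, -0.1, -17.5]
contact_force: [0.6, 0.2, 0.7]
gripper_width: 0.0637
```

```bash
python3 d.py .524 -.077 .107 -17.4
python3 - <<'E'
from fit import *
from plant import r
cs={n:r.capture(n) for n in("scene","top")}
cv2.imwrite("pics/a3.png",cs["scene"]["img"])
print(measure(cs,(.503,.06),.056,.06,.053))
E
```

```text
t 9.3 pos [ 0.5222 -0.077   0.1775] rot [ 1.7996e+02 -6.0000e-02 -1.7490e+01] w 0.0637 F [0.6 0.2 0.7]
j [ 13.    9.9 -23.2   0.1 -56.9  59.5]
shift units [ 0.04 -0.01  1.76] turn units [ 0.   -0.01 -0.01]
[(261, array([0.5106, 0.0603]), np.float64(-1.4), np.float64(43.6), np.float64(0.0538)), (0, array([nan, nan]), np.float64(-22.9), np.float64(0.0), np.float64(nan))]fit.py:11: RuntimeWarning: Mean of empty slice.
  m=minimize(f,[Q[:,0].mean(),Q[:,1].mean(),y0+t],method="Nelder-Mead",options=dict(xatol=1e-5,fatol=1e-4,initial_simplex=np.array([[Q[:,0].mean(),Q[:,1].mean(),y0+t]])+np.array([[0,0,0],[.004,0,0],[0,.004,0],[0,0,.08]])))
  ret = ret.dtype.type(ret / rcount)
  return _methods._mean(a, axis=axis, dtype=dtype,
```

View pics/a3.png

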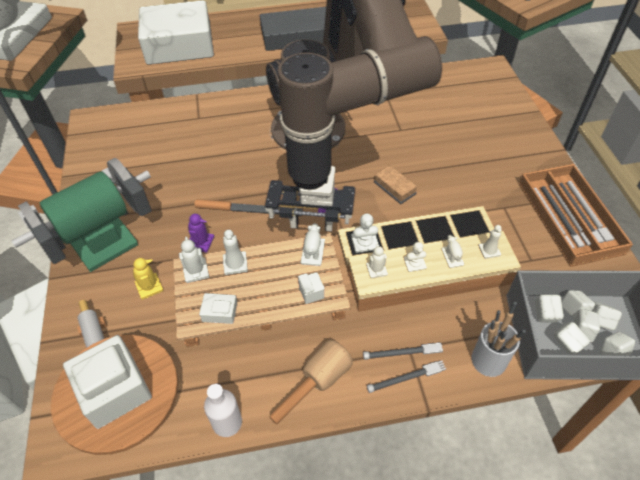

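The bust stands upright on the penguin's pad (365,232), and the gripper is over the bear (313,240). Next I lower onto the bear.

Call:
apply_moves(
  targets=[
    [[0,0,0.5],[0,0,0],64],
    [[0,0,0.6],[0,0,0],64],
    [[0,0,0.4],[0,0,0],64],
    [[0,0,0.1],[0,0,0],64],
    [[0,0,0],[0,0,0],64],
  ],
)

```text
time_s: 9.9
tcp_pos: [0.5261, -0.0733, 0.1184]
eef_rot: [-179.8, -0.6, -17.1]
contact_force: [-0.4, -0.1, 0.6]
gripper_width: 0.0641
```

```bash
python3 d.py .524 -.077 .107 -17.4
```

```text
t 9.9 pos [ 0.5261 -0.0733  0.1184] rot [-179.8    -0.62  -17.11] w 0.0641 F [-0.4 -0.1  0.6]
j [ 13.3  13.6 -27.5   0.2 -48.3  59.4]
shift units [-0.03  0.11  0.28] turn units [-0.02 -0.08  0.04]
```

Call:
apply_moves(
  targets=[
    [[-0.03,0.11,0.2],[-0.02,-0.08,0.04],64],
    [[0,0,0.06],[0,0,0],64],
    [[0,0,0],[0,0,0],64],
  ],
)

```text
time_s: 10.2
tcp_pos: [0.5251, -0.0767, 0.1099]
eef_rot: [-179.9, -0.1, -17.4]
contact_force: [-0.2, 1.5, -0.7]
gripper_width: 0.0638
```

```bash
python3 d.py .524 -.077 .107 -17.4
```

```text
t 10.2 pos [ 0.5251 -0.0767  0.1099] rot [-1.7988e+02 -1.3000e-01 -1.7380e+01] w 0.0638 F [-0.2  1.5 -0.7]
j [ 12.9  14.4 -27.6  -0.1 -47.8  59.8]
shift units [-0.02  0.02  0.07] turn units [-0.01 -0.02  0.  ]
```

Call:
apply_moves(
  targets=[
    [[0,0,0.07],[0,0,0],64],
    [[0,0,0],[0,0,0],30],
    [[0,0,0],[0,0,0],30],
    [[0,0,0],[0,0,0],30],
    [[0,0,0],[0,0,0],30],
  ],
  squeeze=40,
)

```text
time_s: 10.7
tcp_pos: [0.5255, -0.0771, 0.1079]
eef_rot: [-179.9, -0.2, -17.4]
contact_force: [-0.0, -0.8, -2.1]
gripper_width: 0.0381
```

Call:
apply_moves(
  targets=[
    [[0,0,0],[0,0,0],30],
    [[0,0,-0.2],[0,0,0],30],
    [[0,0,-0.4],[0,0,0],30],
    [[0,0,-0.6],[0,0,0],30],
  ],
)

```text
time_s: 11.1
tcp_pos: [0.5214, -0.0772, 0.1531]
eef_rot: [179.9, 0.4, -17.5]
contact_force: [-0.1, -0.7, -4.8]
gripper_width: 0.0382
```

```bash
python3 d.py .4994 .2507 .22 .5
```

```text
t 11.1 pos [ 0.5214 -0.0772  0.1531] rot [179.94   0.37 -17.48] w 0.0382 F [-0.1 -0.7 -4.8]
j [ 12.8  11.5 -24.7  -0.2 -54.2  59.8]
shift units [-3.   -7.65 -1.66] turn units [ 0.    0.05 -2.25]
```

Call:
apply_moves(
  targets=[
    [[0,0,-0.7],[0,0.04,-0.3],30],
    [[0,0,-0.7],[0,0,-0.4],30],
    [[-0.1,-0.5,-0.3],[0,0,-0.4],30],
    [[-0.1,-0.8,0],[0,0,-0.4],30],
    [[-0.1,-0.8,0],[0,0,-0.4],30],
  ],
)

```text
time_s: 11.6
tcp_pos: [0.52, 0.0073, 0.2274]
eef_rot: [-179.9, 0.0, -2.1]
contact_force: [0.6, -0.8, -4.4]
gripper_width: 0.038
```

```bash
python3 d.py .4994 .2507 .22 .5
```

```text
t 11.6 pos [0.52   0.0073 0.2274] rot [-1.7995e+02  3.0000e-02 -2.1000e+00] w 0.038 F [ 0.6 -0.8 -4.4]
j [ 22.4   6.6 -20.   -0.1 -63.4  65.5]
shift units [-0.74 -6.06  0.19] turn units [-0.01  0.   -0.33]
```

Call:
apply_moves(
  targets=[
    [[-0.1,-0.9,0],[0,0,-0.3],30],
    [[-0.1,-0.9,0],[0,0,-0.05],30],
    [[-0.1,-0.9,0],[0,0,0],30],
    [[-0.1,-0.9,0],[0,0,0],30],
    [[-0.1,-0.9,0],[0,0,0],30],
  ],
)

```text
time_s: 12.1
tcp_pos: [0.4955, 0.1931, 0.2285]
eef_rot: [-179.9, 0.2, 0.8]
contact_force: [0.8, -0.4, -4.9]
gripper_width: 0.0376
```

```bash
python3 d.py .4994 .2507 .2 .5
```

```text
t 12.1 pos [0.4955 0.1931 0.2285] rot [-179.9     0.21    0.79] w 0.0376 F [ 0.8 -0.4 -4.9]
j [ 42.3   7.8 -18.4  -0.2 -63.9  48.6]
shift units [ 0.12 -1.44  0.71] turn units [-0.01  0.03  0.04]
```

Call:
apply_moves(
  targets=[
    [[0.1,-0.7,0.1],[0,0.03,0.04],30],
    [[0,-0.4,0.4],[0,0,0],30],
    [[0,-0.1,0.6],[0,0,0],30],
    [[0,0,0.4],[0,0,0],30],
    [[0,0,0],[0,0,0],30],
  ],
)

```text
time_s: 12.6
tcp_pos: [0.4956, 0.2485, 0.1671]
eef_rot: [-179.8, 0.1, 0.8]
contact_force: [-0.5, -0.6, -5.1]
gripper_width: 0.0382
```

```bash
python3 d.py .4994 .2507 .092 .5
```

```text
t 12.6 pos [0.4956 0.2485 0.1671] rot [-1.7984e+02  1.1000e-01  7.8000e-01] w 0.0382 F [-0.5 -0.6 -5.1]
j [ 46.7  12.9 -20.6  -0.2 -56.4  44.2]
shift units [ 0.1  -0.05  1.88] turn units [-0.02  0.01  0.03]
```

Call:
apply_moves(
  targets=[
    [[0.1,-0.05,0.4],[-0.02,0,0.03],30],
    [[0,0,0.5],[0,0,0],30],
    [[0,0,0.4],[0,0,0],30],
    [[0,0,0.1],[0,0,0],30],
    [[0,0,0],[0,0,0],30],
  ],
)

```text
time_s: 13.1
tcp_pos: [0.5004, 0.2508, 0.1137]
eef_rot: [-180.0, 0.0, 0.5]
contact_force: [-0.5, -0.3, -4.7]
gripper_width: 0.0376
```

```bash
python3 d.py .4994 .2507 .092 .5
```

```text
t 13.1 pos [0.5004 0.2508 0.1137] rot [-1.7995e+02  3.0000e-02  5.1000e-01] w 0.0376 F [-0.5 -0.3 -4.7]
j [ 46.6  16.7 -23.7  -0.1 -49.7  43.9]
shift units [-0.03  0.    0.54] turn units [-0.01  0.    0.  ]
```

Call:
apply_moves(
  targets=[
    [[-0.03,0,0.3],[0,0,0],30],
    [[0,0,0.15],[0,0,0],30],
    [[0,0,0],[0,0,0],30],
    [[0,0,0],[0,0,0],30],
  ],
)

```text
time_s: 13.5
tcp_pos: [0.5003, 0.2515, 0.0971]
eef_rot: [-179.8, -0.1, 0.5]
contact_force: [0.2, -0.2, -4.4]
gripper_width: 0.0377
```

```bash
python3 d.py .4994 .2507 .091 .5
```

```text
t 13.5 pos [0.5003 0.2515 0.0971] rot [-1.7982e+02 -1.3000e-01  5.1000e-01] w 0.0377 F [ 0.2 -0.2 -4.4]
j [ 46.7  17.7 -24.8  -0.  -47.2  43.8]
shift units [-0.02  0.02  0.15] turn units [-0.02 -0.02  0.  ]
```

Call:
apply_moves(
  targets=[
    [[-0.02,0.02,0.08],[-0.02,-0.02,0],30],
    [[0,0,0.03],[0,0,0],30],
    [[0,0,0],[0,0,0],30],
  ],
)

```text
time_s: 13.8
tcp_pos: [0.4998, 0.251, 0.0931]
eef_rot: [-180.0, -0.0, 0.5]
contact_force: [0.9, -0.2, -4.1]
gripper_width: 0.0379
```

```bash
python3 d.py .4994 .2507 .091 .5
```

```text
t 13.8 pos [0.4998 0.251  0.0931] rot [-1.7995e+02 -1.0000e-02  5.3000e-01] w 0.0379 F [ 0.9 -0.2 -4.1]
j [ 46.7  18.1 -25.   -0.  -46.9  43.9]
shift units [-0.01  0.01  0.05] turn units [-0.01 -0.    0.  ]
```

Call:
apply_moves(
  targets=[
    [[0,0,0.04],[0,0,0],30],
    [[0,0,0],[0,0,0],30],
  ],
)

```text
time_s: 14.0
tcp_pos: [0.4999, 0.2511, 0.0915]
eef_rot: [-179.9, -0.0, 0.5]
contact_force: [0.9, -1.4, -3.8]
gripper_width: 0.0379
```

```bash
python3 d.py .4994 .2507 .091 .5;python3 d.py .4994 .2507 .091 .5
```

```text
t 14.0 pos [0.4999 0.2511 0.0915] rot [-1.7994e+02 -2.0000e-02  5.3000e-01] w 0.0379 F [ 0.9 -1.4 -3.8]
j [ 46.7  18.2 -25.1  -0.  -46.7  43.9]
shift units [-0.01  0.01  0.01] turn units [-0.01 -0.    0.  ]
t 14.0 pos [0.4999 0.2511 0.0915] rot [-1.7994e+02 -2.0000e-02  5.3000e-01] w 0.0379 F [ 0.9 -1.4 -3.8]
j [ 46.7  18.2 -25.1  -0.  -46.7  43.9]
shift units [-0.01  0.01  0.01] turn units [-0.01 -0.    0.  ]
```

Call:
apply_moves(
  targets=[
    [[0,0,0.04],[0,0,0],30],
    [[0,0,0],[0,0,0],30],
  ],
)

```text
time_s: 14.2
tcp_pos: [0.5003, 0.2513, 0.0911]
eef_rot: [-179.9, -0.1, 0.6]
contact_force: [-0.3, -0.5, -4.3]
gripper_width: 0.038
```

```bash
python3 - <<'E'
from plant import r
c=r.capture("scene")
from h import *
P=cloud(c);I=c["img"].astype(int)
k=(np.abs(P[...,0]-.50)<.05)&(np.abs(P[...,1]-.25)<.035)&(I.max(2)-I.min(2)<45)&(I.min(2)>100)&(P[...,2]>.046)&(P[...,2]<.062)
print(k.sum(),np.median(P[k][:,2]))
cv2.imwrite("pics/a4.png",cv2.resize(c["img"][170:310,320:530],None,fx=3.6,fy=3.6,interpolation=2))
E
python3 d.py .4994 .2507 .091 .5
```

```text
205 0.05325867123383854
t 14.25 pos [0.5003 0.2512 0.091 ] rot [-1.7992e+02 -8.0000e-02  5.6000e-01] w 0.0377 F [ 0.8  0.5 -4.4]
j [ 46.7  18.2 -25.1   0.  -46.5  43.9]
shift units [-0.02  0.01 -0.  ] turn units [-0.01 -0.01  0.01]
```

View pics/a4.png

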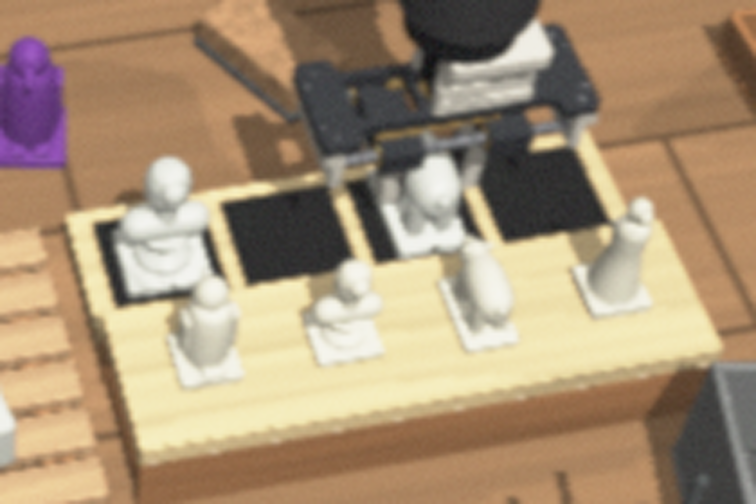

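Call:
apply_moves(
  targets=[
    [[0,0,0],[0,0,0],42],
    [[0,0,0],[0,0,0],56],
    [[0,0,0],[0,0,0],58],
    [[0,0,-0.3],[0,0,0],58],
    [[0,0,-0.7],[0,0,0],58],
  ],
)

```text
time_s: 14.75
tcp_pos: [0.4997, 0.2505, 0.1304]
eef_rot: [179.9, 0.1, 0.6]
contact_force: [-0.3, 0.8, 0.2]
gripper_width: 0.0577
```

Call:
apply_moves(
  targets=[
    [[0,0,-0.9],[0,0,0],58],
    [[0,0,-0.9],[0,0,0],58],
    [[0,0.5,-0.6],[0,0,0],58],
    [[0,0.8,0],[0,0,0],58],
    [[0,0.8,0],[0,0,0],58],
  ],
)

```text
time_s: 15.25
tcp_pos: [0.5034, 0.1685, 0.2399]
eef_rot: [-179.8, -0.5, 0.9]
contact_force: [0.5, -0.3, -1.1]
gripper_width: 0.0583
```

```bash
python3 d.py .507 .0603 .22 .5
```

```text
t 15.25 pos [0.5034 0.1685 0.2399] rot [-179.78   -0.53    0.9 ] w 0.0583 F [ 0.5 -0.3 -1.1]
j [ 39.8   6.7 -18.2   0.2 -64.5  51. ]
shift units [0.04 2.71 0.49] turn units [-0.03 -0.07  0.05]
```

```bash
python3 - <<'E' 2>/dev/null
from fit import *
from plant import r
cs={n:r.capture(n) for n in("scene","top")}
cv2.imwrite("pics/a5.png",cs["top"]["img"])
for f in((("bust",(.507,.06))),("bear",(.5,.25))):
  L,W,h=S[f[0]]; 
  try: print(f[0],measure(cs,f[1],L,W,.043+h,.05))
  except Exception as e: print(e)
E
```

```text
bust [(520, array([0.5076, 0.0609]), np.float64(0.9), np.float64(213.7), np.float64(0.0543)), (261, array([0.5061, 0.0616]), np.float64(0.4), np.float64(18.2), np.float64(0.0548))]
bear [(298, array([0.4999, 0.2498]), np.float64(0.7), np.float64(244.0), np.float64(0.053)), (52, array([0.4637, 0.2365]), np.float64(-22.9), np.float64(16.0), np.float64(0.0543))]
```

View pics/a5.png

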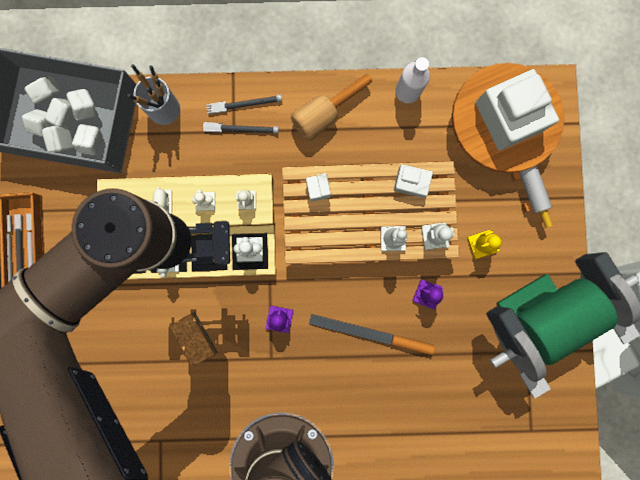

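Call:
apply_moves(
  targets=[
    [[0,0.7,0],[0,-0.07,0.05],60],
    [[0,0.9,0],[0,0,0],60],
    [[0,0.7,0.3],[0,0,0],60],
    [[0,0.1,0.3],[0,0,0],60],
    [[0,0,0],[0,0,0],60],
  ],
)

```text
time_s: 15.85
tcp_pos: [0.5051, 0.068, 0.2204]
eef_rot: [-179.6, -0.3, 0.3]
contact_force: [0.4, -0.1, 1.2]
gripper_width: 0.0602
```

```bash
python3 d.py .507 .061 .131 .6
```

```text
t 15.85 pos [0.5051 0.068  0.2204] rot [-179.61   -0.34    0.32] w 0.0602 F [ 0.4 -0.1  1.2]
j [ 29.6   5.7 -22.   -0.2 -61.8  60.8]
shift units [0.03 0.19 2.23] turn units [-0.05 -0.04 -0.04]
```

Call:
apply_moves(
  targets=[
    [[0.03,0.19,0.4],[-0.05,-0.04,-0.04],60],
    [[0,0,0.6],[0,0,0],60],
    [[0,0,0.6],[0,0,0],60],
    [[0,0,0.2],[0,0,0],60],
    [[0,0,0],[0,0,0],60],
  ],
)

```text
time_s: 16.35
tcp_pos: [0.5088, 0.0633, 0.1475]
eef_rot: [180.0, -0.2, 0.9]
contact_force: [0.1, -0.1, 0.1]
gripper_width: 0.0601
```

```bash
python3 d.py .507 .061 .131 .6
```

```text
t 16.35 pos [0.5088 0.0633 0.1475] rot [179.97  -0.19   0.9 ] w 0.0601 F [ 0.1 -0.1  0.1]
j [ 29.1  10.2 -27.4   0.1 -52.3  61.7]
shift units [-0.05  0.06  0.41] turn units [ 0.   -0.02  0.04]
```

Call:
apply_moves(
  targets=[
    [[-0.05,0.06,0.25],[0,-0.02,0.04],60],
    [[0,0,0.1],[0,0,0],60],
    [[0,0,0],[0,0,0],60],
  ],
)

```text
time_s: 16.65
tcp_pos: [0.508, 0.0619, 0.1341]
eef_rot: [-180.0, -0.1, 0.6]
contact_force: [0.2, -0.5, -0.3]
gripper_width: 0.0598
```

```bash
python3 d.py .507 .061 .131 .6
```

```text
t 16.65 pos [0.508  0.0619 0.1341] rot [-1.7999e+02 -1.4000e-01  6.5000e-01] w 0.0598 F [ 0.2 -0.5 -0.3]
j [ 29.   11.  -28.4   0.1 -50.5  61.6]
shift units [-0.02  0.02  0.08] turn units [-0.   -0.02  0.01]
```

Call:
apply_moves(
  targets=[
    [[-0.02,0.02,0.08],[0,-0.02,0],60],
    [[0,0,0],[0,0,0],26],
    [[0,0,0],[0,0,0],26],
    [[0,0,0],[0,0,0],26],
    [[0,0,0],[0,0,0],26],
  ],
  squeeze=35,
)

```text
time_s: 17.15
tcp_pos: [0.5081, 0.0613, 0.1323]
eef_rot: [-179.9, -0.1, 0.7]
contact_force: [-0.8, 0.5, -0.4]
gripper_width: 0.0337
```

Call:
apply_moves(
  targets=[
    [[0,0,0],[0,0,0],26],
    [[0,0,0],[0,0,0],26],
  ],
)

```text
time_s: 17.35
tcp_pos: [0.508, 0.061, 0.1323]
eef_rot: [-180.0, -0.1, 0.7]
contact_force: [0.6, -0.9, -1.4]
gripper_width: 0.0303
```

```bash
python3 d.py .5002 .156 .175 .5
```

```text
t 17.35 pos [0.508  0.061  0.1323] rot [-1.7995e+02 -1.1000e-01  6.5000e-01] w 0.0303 F [ 0.6 -0.9 -1.4]
j [ 28.9  11.2 -28.5   0.  -50.2  61.8]
shift units [-0.17 -2.38 -1.07] turn units [-0.01 -0.01  0.02]
```

Call:
apply_moves(
  targets=[
    [[0,0,-0.3],[0,0,0],26],
    [[0,0,-0.6],[0,0,0],26],
    [[-0.05,-0.3,-0.2],[0,0,0],26],
    [[-0.05,-0.7,0],[0,0,0],26],
    [[-0.05,-0.6,0],[0,0,0],26],
  ],
)

```text
time_s: 17.85
tcp_pos: [0.4989, 0.125, 0.1783]
eef_rot: [-180.0, 0.1, 0.3]
contact_force: [0.1, 0.1, -4.0]
gripper_width: 0.0304
```

```bash
python3 d.py .501 .156 .17 .5
```

```text
t 17.85 pos [0.4989 0.125  0.1783] rot [-1.7995e+02  1.3000e-01  3.3000e-01] w 0.0304 F [ 0.1  0.1 -4. ]
j [ 35.9   8.6 -24.6  -0.1 -56.9  54.5]
shift units [ 0.06 -0.77  0.21] turn units [-0.01  0.02 -0.02]
```

Call:
apply_moves(
  targets=[
    [[0.05,-0.4,0],[0,0.02,-0.02],26],
    [[0,-0.15,0.1],[0,0,0],26],
    [[0,0,0],[0,0,0],26],
    [[0,0,0],[0,0,0],26],
  ],
)

```text
time_s: 18.25
tcp_pos: [0.4998, 0.1511, 0.1739]
eef_rot: [-179.9, 0.0, 0.7]
contact_force: [0.6, -0.5, -3.1]
gripper_width: 0.0301
```

```bash
python3 d.py .501 .156 .135 .5
```

```text
t 18.25 pos [0.4998 0.1511 0.1739] rot [-1.7994e+02  2.0000e-02  7.2000e-01] w 0.0301 F [ 0.6 -0.5 -3.1]
j [ 38.3   9.6 -24.1  -0.1 -56.3  52.4]
shift units [ 0.03 -0.12  0.97] turn units [-0.01  0.    0.03]
```

Call:
apply_moves(
  targets=[
    [[0.03,-0.15,0.2],[0,0,0.03],26],
    [[0,0,0.4],[0,0,0],26],
    [[0,0,0.3],[0,0,0],26],
    [[0,0,0],[0,0,0],26],
    [[0,0,0],[0,0,0],26],
  ],
)

```text
time_s: 18.75
tcp_pos: [0.5011, 0.1556, 0.135]
eef_rot: [180.0, 0.1, 0.3]
contact_force: [0.2, -0.5, -3.3]
gripper_width: 0.0298
```

```bash
python3 d.py .501 .156 .132 .5
```

```text
t 18.75 pos [0.5011 0.1556 0.135 ] rot [1.8e+02 1.0e-01 2.5e-01] w 0.0298 F [ 0.2 -0.5 -3.3]
j [ 38.6  12.3 -26.5  -0.1 -51.3  51.7]
shift units [-0.   -0.01  0.08] turn units [ 0.    0.01 -0.03]
```

Call:
apply_moves(
  targets=[
    [[0,0,0.06],[0,0,-0.03],26],
    [[0,0,0.02],[0,0,0],26],
    [[0,0,0],[0,0,0],26],
  ],
)

```text
time_s: 19.05
tcp_pos: [0.5018, 0.1555, 0.1327]
eef_rot: [-180.0, 0.0, 0.5]
contact_force: [0.4, 0.3, -3.9]
gripper_width: 0.0302
```

```bash
python3 d.py .501 .156 .132 .5
```

```text
t 19.05 pos [0.5018 0.1555 0.1327] rot [-1.7997e+02  2.0000e-02  5.0000e-01] w 0.0302 F [ 0.4  0.3 -3.9]
j [ 38.6  12.4 -26.7  -0.  -50.9  51.9]
shift units [-0.02 -0.01  0.02] turn units [-0.  0. -0.]
```

Call:
apply_moves(
  targets=[
    [[-0.02,0,0.04],[0,0,0],26],
    [[0,0,0],[0,0,0],26],
  ],
)

```text
time_s: 19.25
tcp_pos: [0.5019, 0.1558, 0.1326]
eef_rot: [-179.9, -0.1, 0.5]
contact_force: [0.1, 0.0, -3.7]
gripper_width: 0.0302
```

```bash
python3 - <<'E'
from plant import r
c=r.capture("scene")
from h import *
P=cloud(c);I=c["img"].astype(int)
k=(np.abs(P[...,0]-.50)<.05)&(np.abs(P[...,1]-.156)<.035)&(I.max(2)-I.min(2)<45)&(I.min(2)>100)&(P[...,2]>.046)&(P[...,2]<.062)
print(k.sum(),np.median(P[k][:,2]))
E
python3 d.py .501 .156 .132 .5
```

```text
287 0.05366480787383976
t 19.3 pos [0.502  0.1558 0.1326] rot [-1.7992e+02 -1.3000e-01  5.3000e-01] w 0.0301 F [ 0.5  0.1 -3.6]
j [ 38.7  12.4 -26.8   0.  -50.7  51.9]
shift units [-0.02 -0.    0.01] turn units [-0.01 -0.02  0.  ]
```

Call:
apply_moves(
  targets=[
    [[0,0,0.02],[0,0,0],34],
    [[0,0,0],[0,0,0],50],
    [[0,0,0],[0,0,0],56],
    [[0,0,-0.3],[0,0,0],56],
    [[0,0,-0.8],[0,0,0],56],
  ],
)

```text
time_s: 19.8
tcp_pos: [0.5006, 0.1552, 0.1747]
eef_rot: [179.9, 0.1, 0.5]
contact_force: [0.4, 0.1, -0.2]
gripper_width: 0.0553
```

Call:
apply_moves(
  targets=[
    [[0,0,-0.9],[0,0,0],60],
    [[0,0.4,-0.9],[0,0,0],60],
    [[0,0.9,-0.4],[0,0,0],60],
    [[0,1,0],[0,0,0],60],
    [[0,1,0],[0,0,0],60],
  ],
)

```text
time_s: 20.3
tcp_pos: [0.5052, 0.0239, 0.2768]
eef_rot: [-179.9, -0.6, 1.0]
contact_force: [1.1, 0.4, -0.7]
gripper_width: 0.06
```

```bash
python3 d.py .522 -.2697 .24 -.6
```

```text
t 20.3 pos [0.5052 0.0239 0.2768] rot [-179.88   -0.61    1.  ] w 0.06 F [ 1.1  0.4 -0.7]
j [ 25.1   2.8 -17.7   0.1 -68.9  65.8]
shift units [0.28 7.35 0.91] turn units [-0.02 -0.08  0.2 ]
```

Call:
apply_moves(
  targets=[
    [[0,1,0],[0,-0.08,0.1],60],
    [[0.1,1,0],[0,0,0.1],60],
    [[0.1,1,0],[0,0,0],60],
    [[0.1,1,0],[0,0,0],60],
    [[0.1,1,0],[0,0,0],60],
  ],
)

```text
time_s: 20.8
tcp_pos: [0.5208, -0.1841, 0.2846]
eef_rot: [-179.8, -0.5, -0.5]
contact_force: [1.3, -0.8, -0.7]
gripper_width: 0.0597
```

```bash
python3 d.py .522 -.2697 .24 -.6
```

```text
t 20.8 pos [ 0.5208 -0.1841  0.2846] rot [-179.82   -0.55   -0.49] w 0.0597 F [ 1.3 -0.8 -0.7]
j [  0.7   7.3 -11.5  -0.2 -70.7  88.8]
shift units [0.04 2.14 1.11] turn units [-0.02 -0.07  0.01]
```

Call:
apply_moves(
  targets=[
    [[0,0.9,0.2],[-0.02,-0.07,0],60],
    [[0,0.7,0.3],[0,0,0],60],
    [[0,0.15,0.2],[0,0,0],60],
    [[0,0,0],[0,0,0],60],
    [[0,0,0],[0,0,0],60],
  ],
)

```text
time_s: 21.3
tcp_pos: [0.5202, -0.2619, 0.2606]
eef_rot: [179.9, -0.2, -0.8]
contact_force: [-0.3, 0.2, 1.1]
gripper_width: 0.06
```

```bash
python3 d.py .522 -.2697 .22 -.6; python3 - <<'E' 2>/dev/null
from fit import *
from plant import r
cs={n:r.capture(n) for n in("scene","top")}
cv2.imwrite("pics/a6.png",cs["top"]["img"])
for f in((("bust",(.501,.156))),("bear",(.5,.25))):
  L,W,h=S[f[0]]; print(f[0],measure(cs,f[1],L,W,.043+h,.047))
E
```

```text
t 21.3 pos [ 0.5202 -0.2619  0.2606] rot [179.91  -0.22  -0.81] w 0.06 F [-0.3  0.2  1.1]
j [ -7.4  11.1 -10.1   0.1 -68.6  96.6]
shift units [0.04 0.19 1.02] turn units [ 0.01 -0.03 -0.03]
bust [(540, array([0.5012, 0.1553]), np.float64(-0.7), np.float64(256.0), np.float64(0.0542)), (281, array([0.4995, 0.1557]), np.float64(-0.5), np.float64(33.4), np.float64(0.0547))]
bear [(488, array([0.5   , 0.2495]), np.float64(0.2), np.float64(185.5), np.float64(0.0536)), (244, array([0.4983, 0.2398]), np.float64(-1.8), np.float64(48.6), np.float64(0.0543))]
```

View pics/a6.png

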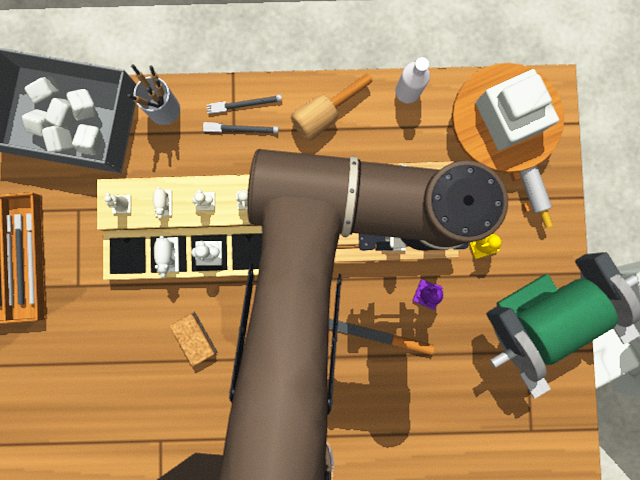

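Bear (163,254) and bust (207,252) stand in the middle of their pads, within about 1 mm. Next is the figure.

Call:
apply_moves(
  targets=[
    [[0.04,0.19,0.3],[0,-0.03,-0.03],60],
    [[0,0.04,0.5],[0,0,0],60],
    [[0,0,0],[0,0,0],60],
    [[0,0,0],[0,0,0],60],
  ],
)

```text
time_s: 21.8
tcp_pos: [0.5237, -0.2689, 0.2291]
eef_rot: [179.9, -0.2, -0.2]
contact_force: [-0.0, -0.4, 1.2]
gripper_width: 0.06
```

```bash
python3 d.py .522 -.2697 .146 -.6
```

```text
t 21.8 pos [ 0.5237 -0.2689  0.2291] rot [ 1.7987e+02 -1.7000e-01 -1.6000e-01] w 0.06 F [-0.  -0.4  1.2]
j [ -8.1  12.9 -12.    0.1 -64.9  97.9]
shift units [-0.05  0.02  2.08] turn units [ 0.02 -0.02  0.05]
```

Call:
apply_moves(
  targets=[
    [[-0.05,0.02,0.4],[0.02,-0.02,0.05],60],
    [[0,0,0.6],[0,0,0],60],
    [[0,0,0.5],[0,0,0],60],
    [[0,0,0.2],[0,0,0],60],
    [[0,0,0],[0,0,0],60],
  ],
)

```text
time_s: 22.3
tcp_pos: [0.5229, -0.2693, 0.1596]
eef_rot: [-180.0, -0.2, -0.5]
contact_force: [-0.8, 0.8, -0.3]
gripper_width: 0.06
```

```bash
python3 d.py .522 -.2697 .146 -.6
```

```text
t 22.3 pos [ 0.5229 -0.2693  0.1596] rot [-180.     -0.18   -0.53] w 0.06 F [-0.8  0.8 -0.3]
j [ -8.2  16.2 -17.2  -0.  -56.4  97.7]
shift units [-0.02  0.01  0.34] turn units [-0.   -0.02  0.01]
```

Call:
apply_moves(
  targets=[
    [[-0.02,0,0.22],[0,-0.02,0],60],
    [[0,0,0.08],[0,0,0],60],
    [[0,0,0],[0,0,0],60],
  ],
)

```text
time_s: 22.6
tcp_pos: [0.5231, -0.2696, 0.1484]
eef_rot: [180.0, -0.1, -0.5]
contact_force: [0.2, -0.3, 0.3]
gripper_width: 0.0601
```

```bash
python3 d.py .522 -.2697 .146 -.6
```

```text
t 22.6 pos [ 0.5231 -0.2696  0.1484] rot [ 1.7996e+02 -1.4000e-01 -5.0000e-01] w 0.0601 F [ 0.2 -0.3  0.3]
j [ -8.2  16.9 -18.    0.  -55.   97.7]
shift units [-0.03  0.    0.06] turn units [ 0.   -0.02  0.01]
```

Call:
apply_moves(
  targets=[
    [[-0.03,0,0.03],[0,-0.02,0],60],
    [[0,0,0],[0,0,0],24],
    [[0,0,0],[0,0,0],24],
    [[0,0,0],[0,0,0],24],
    [[0,0,0],[0,0,0],24],
  ],
  squeeze=35,
)

```text
time_s: 23.1
tcp_pos: [0.5227, -0.2699, 0.1488]
eef_rot: [179.9, -0.1, -0.5]
contact_force: [0.2, -0.3, 0.1]
gripper_width: 0.0335
```

Call:
apply_moves(
  targets=[
    [[0,0,0],[0,0,0],24],
    [[0,0,0],[0,0,0],24],
  ],
)

```text
time_s: 23.3
tcp_pos: [0.5227, -0.27, 0.1489]
eef_rot: [179.9, -0.1, -0.5]
contact_force: [-0.1, -0.0, -0.3]
gripper_width: 0.0307
```

Call:
apply_moves(
  targets=[
    [[0,0,-0.2],[0,0,0],24],
    [[0,0,-0.4],[0,0,0],24],
    [[0,0,-0.6],[0,0,0],24],
    [[0,0,-0.7],[0,0,0],24],
  ],
)

```text
time_s: 23.7
tcp_pos: [0.5187, -0.2684, 0.2221]
eef_rot: [-179.8, 0.6, -0.6]
contact_force: [1.2, -0.5, -2.2]
gripper_width: 0.0308
```

```bash
python3 d.py .4987 .3455 .265 .5
```

```text
t 23.7 pos [ 0.5187 -0.2684  0.2221] rot [-179.85    0.57   -0.58] w 0.0308 F [ 1.2 -0.5 -2.2]
j [ -8.2  13.2 -12.4  -0.1 -64.9  97.7]
shift units [ -0.67 -15.34  -1.02] turn units [-0.02  0.07 -0.13]
```

Call:
apply_moves(
  targets=[
    [[0,-0.2,-0.6],[0,0.07,-0.05],24],
    [[0,-0.5,-0.3],[0,0,-0.05],24],
    [[0,-0.9,0],[0,0,0],24],
    [[-0.1,-0.9,0],[0,0,0],24],
    [[-0.1,-0.9,0],[0,0,0],24],
  ],
)

```text
time_s: 24.2
tcp_pos: [0.5111, -0.1322, 0.2651]
eef_rot: [-179.9, -0.3, -0.1]
contact_force: [0.9, 0.4, -2.4]
gripper_width: 0.0306
```

Call:
apply_moves(
  targets=[
    [[0,-0.9,0],[0,0,0],24],
    [[0,-0.9,0],[0,0,0],24],
    [[0,-0.9,0],[0,0,0],24],
    [[0,-0.9,0],[0,0,0],24],
    [[0,-0.9,0],[0,0,0],24],
  ],
)

```text
time_s: 24.7
tcp_pos: [0.5079, 0.0548, 0.2675]
eef_rot: [-179.8, -0.2, -0.2]
contact_force: [0.4, 0.3, -2.3]
gripper_width: 0.0308
```

```bash
python3 d.py .4997 .3455 .265 .5
```

```text
t 24.7 pos [0.5079 0.0548 0.2675] rot [-179.79   -0.24   -0.19] w 0.0308 F [ 0.4  0.3 -2.3]
j [ 28.2   3.9 -17.7  -0.1 -68.1  61.7]
shift units [-0.23 -7.27  0.09] turn units [-0.03 -0.03 -0.09]
```

Call:
apply_moves(
  targets=[
    [[-0.1,-0.9,0],[0,-0.03,-0.09],24],
    [[-0.1,-0.9,0],[0,0,0],24],
    [[0,-0.9,0],[0,0,0],24],
    [[0,-0.9,0],[0,0,0],24],
    [[0,-0.9,0],[0,0,0],24],
  ],
)

```text
time_s: 25.2
tcp_pos: [0.4949, 0.242, 0.2699]
eef_rot: [-179.7, 0.1, 0.6]
contact_force: [0.1, -1.2, -3.5]
gripper_width: 0.0308
```

```bash
python3 d.py .4997 .3455 .265 .5
```

```text
t 25.2 pos [0.4949 0.242  0.2699] rot [-1.7974e+02  9.0000e-02  5.9000e-01] w 0.0308 F [ 0.1 -1.2 -3.5]
j [ 46.3   7.9 -12.7  -0.3 -69.3  44.4]
shift units [ 0.15 -2.59  0.13] turn units [-0.03  0.01  0.01]
```

Call:
apply_moves(
  targets=[
    [[0.1,-0.9,0],[-0.03,0,0],24],
    [[0,-0.8,0],[0,0,0],24],
    [[0,-0.5,0.1],[0,0,0],24],
    [[0,-0.1,0.1],[0,0,0],24],
    [[0,0,0],[0,0,0],24],
  ],
)

```text
time_s: 25.7
tcp_pos: [0.4952, 0.3413, 0.2611]
eef_rot: [179.9, 0.3, 0.8]
contact_force: [-0.5, 0.8, -3.3]
gripper_width: 0.0307
```

```bash
python3 d.py .4997 .3455 .2 .5
```

```text
t 25.7 pos [0.4952 0.3413 0.2611] rot [179.94   0.27   0.83] w 0.0307 F [-0.5  0.8 -3.3]
j [ 53.1  13.2  -7.2  -0.2 -69.8  37.8]
shift units [ 0.12 -0.11  1.53] turn units [0.01 0.03 0.04]
```

Call:
apply_moves(
  targets=[
    [[0.12,-0.11,0.4],[0,0.03,0.04],24],
    [[0,0,0.7],[0,0,0],24],
    [[0,0,0.7],[0,0,0],24],
    [[0,0,0.4],[0,0,0],24],
    [[0,0,0],[0,0,0],24],
  ],
)

```text
time_s: 26.2
tcp_pos: [0.5004, 0.3402, 0.1722]
eef_rot: [179.9, 0.0, 0.3]
contact_force: [-0.3, -0.2, -2.2]
gripper_width: 0.0309
```

```bash
python3 d.py .4997 .3455 .134 .5
```

```text
t 26.2 pos [0.5004 0.3402 0.1722] rot [179.94   0.     0.28] w 0.0309 F [-0.3 -0.2 -2.2]
j [ 52.7  17.2 -14.1   0.  -58.8  37.6]
shift units [-0.02 -0.13  0.96] turn units [ 0.01  0.   -0.03]
```

Call:
apply_moves(
  targets=[
    [[-0.02,-0.15,0.3],[0,0,-0.03],24],
    [[0,0,0.4],[0,0,0],24],
    [[0,0,0.1],[0,0,0],24],
    [[0,0,0],[0,0,0],24],
  ],
)

```text
time_s: 26.6
tcp_pos: [0.5013, 0.3461, 0.1421]
eef_rot: [-179.9, -0.2, 0.5]
contact_force: [-0.9, 0.1, -3.2]
gripper_width: 0.0309
```

```bash
python3 d.py .4997 .3455 .134 .5
```

```text
t 26.6 pos [0.5013 0.3461 0.1421] rot [-179.89   -0.19    0.46] w 0.0309 F [-0.9  0.1 -3.2]
j [ 53.   19.  -15.8   0.1 -55.   37.4]
shift units [-0.04  0.01  0.2 ] turn units [-0.01 -0.02 -0.01]
```

Call:
apply_moves(
  targets=[
    [[-0.04,0,0.12],[0,-0.02,0],24],
    [[0,0,0.04],[0,0,0],24],
    [[0,0,0],[0,0,0],24],
  ],
)

```text
time_s: 26.9
tcp_pos: [0.5003, 0.3469, 0.1373]
eef_rot: [-179.8, -0.1, 0.5]
contact_force: [-0.1, -0.1, -2.9]
gripper_width: 0.0306
```

```bash
python3 d.py .4997 .3455 .134 .5
```

```text
t 26.9 pos [0.5003 0.3469 0.1373] rot [-1.7977e+02 -1.3000e-01  4.8000e-01] w 0.0306 F [-0.1 -0.1 -2.9]
j [ 53.1  19.2 -16.1  -0.  -54.4  37.4]
shift units [-0.02  0.04  0.08] turn units [-0.03 -0.02 -0.  ]
```

Call:
apply_moves(
  targets=[
    [[0,0.04,0.07],[-0.03,-0.02,0],24],
    [[0,0,0.02],[0,0,0],24],
    [[0,0,0],[0,0,0],24],
  ],
)

```text
time_s: 27.2
tcp_pos: [0.5007, 0.3456, 0.1343]
eef_rot: [-180.0, -0.0, 0.5]
contact_force: [0.0, -0.2, -3.2]
gripper_width: 0.0308
```

```bash
python3 - <<'E'
from plant import r
c=r.capture("scene")
from h import *
P=cloud(c);I=c["img"].astype(int)
k=(np.abs(P[...,0]-.50)<.05)&(np.abs(P[...,1]-.346)<.035)&(I.max(2)-I.min(2)<45)&(I.min(2)>100)&(P[...,2]>.046)&(P[...,2]<.064)
print(k.sum(),np.median(P[k][:,2]))
E
python3 d.py .4997 .3455 .134 .5
```

```text
218 0.056584469505012724
t 27.25 pos [0.5006 0.3455 0.1343] rot [-1.7998e+02 -1.0000e-02  4.9000e-01] w 0.0308 F [ 0.6 -0.2 -3.2]
j [ 53.   19.5 -16.2  -0.  -54.3  37.5]
shift units [-0.02  0.    0.01] turn units [-0. -0. -0.]
```

Call:
apply_moves(
  targets=[
    [[0,0,0.04],[0,0,0],24],
    [[0,0,0],[0,0,0],24],
  ],
)

```text
time_s: 27.45
tcp_pos: [0.5007, 0.3456, 0.1326]
eef_rot: [-180.0, -0.0, 0.5]
contact_force: [0.1, -0.7, -2.9]
gripper_width: 0.0306
```

```bash
python3 d.py .4997 .3455 .134 .5
```

```text
t 27.45 pos [0.5007 0.3456 0.1326] rot [-1.7997e+02 -2.0000e-02  4.9000e-01] w 0.0306 F [ 0.1 -0.7 -2.9]
j [ 53.   19.6 -16.3  -0.  -54.   37.5]
shift units [-0.02  0.   -0.03] turn units [-0. -0. -0.]
```

Call:
apply_moves(
  targets=[
    [[0,0,0.04],[0,0,0],24],
    [[0,0,0],[0,0,0],24],
  ],
)

```text
time_s: 27.65
tcp_pos: [0.5011, 0.3459, 0.1321]
eef_rot: [-179.9, -0.1, 0.5]
contact_force: [-0.3, 0.2, -3.1]
gripper_width: 0.0309
```

```bash
python3 - <<'E'
from plant import r
c=r.capture("scene")
from h import *
P=cloud(c);I=c["img"].astype(int)
k=(np.abs(P[...,0]-.50)<.05)&(np.abs(P[...,1]-.346)<.035)&(I.max(2)-I.min(2)<45)&(I.min(2)>100)&(P[...,2]>.046)&(P[...,2]<.064)
print(k.sum(),np.median(P[k][:,2]))
E
python3 d.py .4997 .3455 .134 .5
```

```text
212 0.055218597020996074
t 27.7 pos [0.5011 0.3458 0.132 ] rot [-1.7994e+02 -9.0000e-02  5.2000e-01] w 0.0306 F [ 0.8 -0.5 -3.2]
j [ 53.   19.6 -16.4   0.  -53.9  37.5]
shift units [-0.03  0.01 -0.05] turn units [-0.01 -0.01  0.  ]
```

Resting: the plinth top reads 0.055, and the descent has stopped. I release it.

Call:
apply_moves(
  targets=[
    [[0,0,0],[0,0,0],35],
    [[0,0,0],[0,0,0],50],
    [[0,0,0],[0,0,0],56],
    [[0,0,-0.3],[0,0,0],56],
    [[0,0,-0.8],[0,0,0],56],
  ],
)

```text
time_s: 28.2
tcp_pos: [0.4999, 0.3445, 0.1742]
eef_rot: [179.8, 0.1, 0.5]
contact_force: [0.2, -0.6, -0.9]
gripper_width: 0.0551
```

Call:
apply_moves(
  targets=[
    [[0,0,-0.9],[0,0,0],70],
    [[0,0,-0.9],[0,0,0],70],
    [[0,0.7,-0.4],[0,0,0],70],
    [[0,1,0],[0,0,-0.2],70],
    [[0,1,0],[0,0,-0.2],70],
  ],
)

```text
time_s: 28.7
tcp_pos: [0.5047, 0.2392, 0.2757]
eef_rot: [-179.9, -0.4, 4.1]
contact_force: [0.4, 0.2, 0.4]
gripper_width: 0.0698
```

Call:
apply_moves(
  targets=[
    [[0,1,0],[0,0,-0.2],70],
    [[0,1,0],[0,0,-0.1],70],
    [[0,1,0],[0,0,0],70],
    [[0,1,0],[0,0,0],70],
    [[0,1,0],[0,0,0],70],
  ],
)

```text
time_s: 29.2
tcp_pos: [0.5258, 0.0331, 0.2829]
eef_rot: [-179.7, -1.0, 6.9]
contact_force: [0.5, 0.5, 0.2]
gripper_width: 0.0703
```

```bash
python3 d.py .5255 -.366 .24 6.2
```

```text
t 29.2 pos [0.5258 0.0331 0.2829] rot [-179.69   -1.02    6.91] w 0.0703 F [0.5 0.5 0.2]
j [ 25.    4.5 -15.    0.  -69.4  71.9]
shift units [-1.23  9.91  1.  ] turn units [-0.04 -0.13  0.09]
```

Call:
apply_moves(
  targets=[
    [[-0.15,1,0],[0,-0.13,0.09],70],
    [[-0.15,1,0],[0,0,0],70],
    [[-0.15,1,0],[0,0,0],70],
    [[-0.15,1,0],[0,0,0],70],
    [[-0.15,1,0],[0,0,0],70],
  ],
)

```text
time_s: 29.7
tcp_pos: [0.5178, -0.1776, 0.2887]
eef_rot: [-179.7, -0.4, 6.2]
contact_force: [1.0, -0.1, 0.5]
gripper_width: 0.07
```

```bash
python3 d.py .5255 -.366 .24 6.2
```

```text
t 29.7 pos [ 0.5178 -0.1776  0.2887] rot [-179.72   -0.44    6.25] w 0.07 F [ 1.  -0.1  0.5]
j [  1.4   6.8 -11.5  -0.3 -71.3  95. ]
shift units [-0.33  4.71  1.19] turn units [-0.03 -0.05  0.01]
```

Call:
apply_moves(
  targets=[
    [[0,0.9,0],[-0.03,-0.05,0],70],
    [[0,1,0.1],[0,0,0],70],
    [[-0.1,1,0.2],[0,0,0],70],
    [[0,0.7,0.3],[0,0,0],70],
    [[0,0.2,0.2],[0,0,0],70],
  ],
)

```text
time_s: 30.2
tcp_pos: [0.53, -0.3404, 0.2635]
eef_rot: [179.8, -0.5, 6.1]
contact_force: [-0.3, -0.2, -0.8]
gripper_width: 0.07
```

```bash
python3 d.py .5255 -.366 .22 6.2
```

```text
t 30.2 pos [ 0.53   -0.3404  0.2635] rot [179.76  -0.51   6.08] w 0.07 F [-0.3 -0.2 -0.8]
j [-15.   15.4  -4.1   0.  -70.  111. ]
shift units [-0.19  0.62  1.09] turn units [ 0.03 -0.06 -0.02]
```

Call:
apply_moves(
  targets=[
    [[-0.15,0.5,0.3],[0.03,-0.06,-0.02],70],
    [[0,0.1,0.4],[0,0,0],70],
    [[0,0,0.1],[0,0,0],70],
    [[0,0,0],[0,0,0],70],
  ],
)

```text
time_s: 30.6
tcp_pos: [0.5263, -0.3668, 0.2325]
eef_rot: [180.0, -0.1, 6.1]
contact_force: [0.6, -0.2, 0.4]
gripper_width: 0.07
```

```bash
python3 d.py .5255 -.366 .13 6.2; python3 - <<'E' 2>/dev/null
from fit import *
from plant import r
cs={n:r.capture(n) for n in("scene","top")}
cv2.imwrite("pics/a7.png",cs["scene"]["img"])
for f in((("bust",(.501,.156))),("bear",(.5,.25)),("figure",(.5,.3455))):
  L,W,h=S[f[0]]; print(f[0],measure(cs,f[1],L,W,.043+h,.042 if f[0]!="bear" else .047))
P=cloud(cs["scene"])
d=np.hypot(P[...,0]-.5255,P[...,1]+.366)<.035
print(np.nanpercentile(P[d][:,2],[50,90,98,100]))
E
```

```text
t 30.6 pos [ 0.5263 -0.3668  0.2325] rot [ 1.7996e+02 -6.0000e-02  6.1200e+00] w 0.07 F [ 0.6 -0.2  0.4]
j [-17.5  17.8  -4.8   0.  -67.3 113.6]
shift units [-0.02 -0.02  2.56] turn units [ 0.   -0.01 -0.01]
bust [(553, array([0.501 , 0.1554]), np.float64(-0.8), np.float64(254.9), np.float64(0.0544)), (285, array([0.4996, 0.1556]), np.float64(-0.7), np.float64(36.6), np.float64(0.0549))]
bear [(490, array([0.4997, 0.2498]), np.float64(0.7), np.float64(255.3), np.float64(0.0536)), (247, array([0.498 , 0.2499]), np.float64(1.1), np.float64(26.2), np.float64(0.0542))]
figure [(413, array([0.501 , 0.3446]), np.float64(0.3), np.float64(277.2), np.float64(0.0558)), (226, array([0.4994, 0.3447]), np.float64(-0.5), np.float64(9.9), np.float64(0.0565))]
[0.32711914 0.65855278 0.65941971 0.66108796]
```

View pics/a7.png

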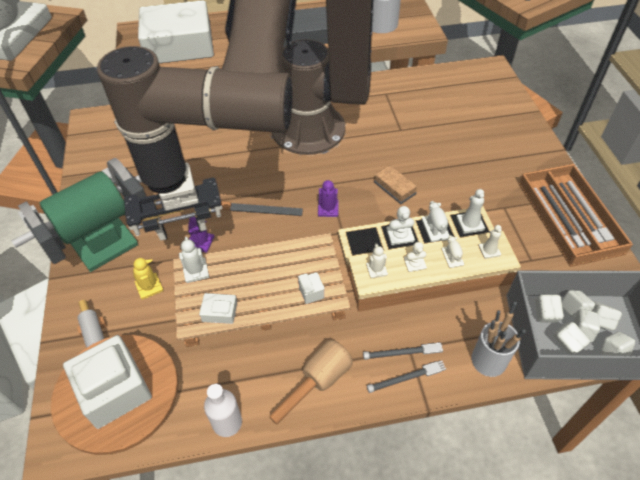

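Bust, bear and figure stand on their pads at (402,232), (437,222) and (474,214). The white penguin is still at (192,262). Next I lower onto the penguin.

Call:
apply_moves(
  targets=[
    [[0,0,0.4],[0,0,0],70],
    [[0,0,0.6],[0,0,0],70],
    [[0,0,0.6],[0,0,0],70],
    [[0,0,0.4],[0,0,0],70],
    [[0,0,0],[0,0,0],70],
  ],
)

```text
time_s: 31.2
tcp_pos: [0.5312, -0.3648, 0.1589]
eef_rot: [179.6, -0.7, 6.4]
contact_force: [0.3, 0.2, 0.2]
gripper_width: 0.0699
```

```bash
python3 d.py .5255 -.366 .13 6.2
```

```text
t 31.2 pos [ 0.5312 -0.3648  0.1589] rot [179.6   -0.71   6.45] w 0.0699 F [0.3 0.2 0.2]
j [-1.710e+01  2.080e+01 -1.060e+01  1.000e-01 -5.780e+01  1.135e+02]
shift units [-0.15  0.01  0.72] turn units [ 0.05 -0.09  0.03]
```

Call:
apply_moves(
  targets=[
    [[-0.15,0.02,0.3],[0.05,-0.09,0.03],70],
    [[0,0,0.25],[0,0,0],70],
    [[0,0,0],[0,0,0],70],
    [[0,0,0],[0,0,0],70],
  ],
)

```text
time_s: 31.6
tcp_pos: [0.5271, -0.3664, 0.1391]
eef_rot: [179.9, -0.2, 6.3]
contact_force: [-0.2, 2.0, -0.6]
gripper_width: 0.0699
```

```bash
python3 d.py .5255 -.366 .13 6.2
```

```text
t 31.6 pos [ 0.5271 -0.3664  0.1391] rot [ 1.7988e+02 -1.7000e-01  6.2900e+00] w 0.0699 F [-0.2  2.  -0.6]
j [-1.740e+01  2.200e+01 -1.170e+01  1.000e-01 -5.620e+01  1.137e+02]
shift units [-0.04 -0.02  0.23] turn units [ 0.02 -0.02  0.01]
```

Call:
apply_moves(
  targets=[
    [[-0.04,-0.02,0.15],[0,-0.02,0],70],
    [[0,0,0.04],[0,0,0],70],
    [[0,0,0],[0,0,0],70],
  ],
)

```text
time_s: 31.9
tcp_pos: [0.5258, -0.3661, 0.1321]
eef_rot: [179.8, -0.1, 6.3]
contact_force: [0.4, -0.7, 0.3]
gripper_width: 0.0702
```

```bash
python3 d.py .5255 -.366 .13 6.2
```

```text
t 31.9 pos [ 0.5258 -0.3661  0.1321] rot [ 1.7982e+02 -8.0000e-02  6.3000e+00] w 0.0702 F [ 0.4 -0.7  0.3]
j [-17.4  22.3 -12.3   0.2 -55.3 113.6]
shift units [-0.01 -0.    0.05] turn units [ 0.02 -0.01  0.01]
```

Call:
apply_moves(
  targets=[
    [[0,0,0.04],[0.02,0,0],70],
    [[0,0,0],[0,0,0],42],
    [[0,0,0],[0,0,0],42],
    [[0,0,0],[0,0,0],42],
    [[0,0,0],[0,0,0],42],
  ],
  squeeze=40,
)

```text
time_s: 32.4
tcp_pos: [0.5261, -0.3664, 0.1308]
eef_rot: [180.0, -0.1, 6.3]
contact_force: [0.2, -1.2, 0.7]
gripper_width: 0.0497
```

Call:
apply_moves(
  targets=[
    [[0,0,0],[0,0,0],42],
    [[0,0,-0.2],[0,0,0],42],
    [[0,0,-0.4],[0,0,0],42],
    [[0,0,-0.6],[0,0,0],42],
  ],
)

```text
time_s: 32.8
tcp_pos: [0.5227, -0.3645, 0.1752]
eef_rot: [-179.7, 0.4, 6.2]
contact_force: [0.2, -0.1, -4.3]
gripper_width: 0.0496
```

```bash
python3 d.py .501 .0603 .19 .5
```

```text
t 32.8 pos [ 0.5227 -0.3645  0.1752] rot [-179.66    0.39    6.22] w 0.0496 F [ 0.2 -0.1 -4.3]
j [-17.5  20.1  -9.2  -0.2 -61.2 113.8]
shift units [  0.61 -10.62  -0.31] turn units [-0.04  0.05  0.71]
```

Call:
apply_moves(
  targets=[
    [[0,-0.4,-0.3],[-0.04,0.05,0.1],42],
    [[0,-0.8,0],[0,0,0.15],42],
    [[0,-0.9,0],[0,0,0.15],42],
    [[0,-0.9,0],[0,0,0.15],42],
    [[0,-0.9,0],[0,0,0.1],42],
  ],
)

```text
time_s: 33.3
tcp_pos: [0.5122, -0.2081, 0.191]
eef_rot: [180.0, -0.1, 0.4]
contact_force: [1.4, 0.4, -3.3]
gripper_width: 0.0493
```

```bash
python3 d.py .501 .0603 .19 .5
```

```text
t 33.3 pos [ 0.5122 -0.2081  0.191 ] rot [ 1.7996e+02 -1.4000e-01  4.4000e-01] w 0.0493 F [ 1.4  0.4 -3.3]
j [ -1.8  11.4 -19.3   0.  -59.2  92.2]
shift units [-0.23 -6.71  0.02] turn units [ 0.   -0.02 -0.01]
```

Call:
apply_moves(
  targets=[
    [[-0.1,-0.9,0],[0,0,0],42],
    [[0,-0.9,0],[0,0,0],42],
    [[0,-0.9,0],[0,0,0],42],
    [[0,-0.9,0],[0,0,0],42],
    [[0,-0.8,0],[0,0,0],42],
  ],
)

```text
time_s: 33.8
tcp_pos: [0.5034, -0.0244, 0.1922]
eef_rot: [-179.9, -0.1, 0.3]
contact_force: [0.0, 0.4, -3.7]
gripper_width: 0.0497
```

```bash
python3 d.py .501 .0603 .18 .5
```

```text
t 33.8 pos [ 0.5034 -0.0244  0.1922] rot [-1.7994e+02 -5.0000e-02  3.4000e-01] w 0.0497 F [ 0.   0.4 -3.7]
j [ 19.6   6.8 -24.8  -0.  -58.3  70.8]
shift units [-0.05 -2.12  0.31] turn units [-0.01 -0.01 -0.02]
```

Call:
apply_moves(
  targets=[
    [[-0.05,-0.8,0],[0,0,-0.02],42],
    [[0,-0.6,0.1],[0,0,0],42],
    [[0,-0.3,0.2],[0,0,0],42],
    [[0,0,0],[0,0,0],42],
    [[0,0,0],[0,0,0],42],
  ],
)

```text
time_s: 34.3
tcp_pos: [0.4988, 0.0499, 0.1807]
eef_rot: [-179.9, -0.0, 0.8]
contact_force: [-0.5, 0.7, -3.3]
gripper_width: 0.0499
```

```bash
python3 d.py .5014 .0603 .114 .5
```

```text
t 34.3 pos [0.4988 0.0499 0.1807] rot [-179.86   -0.      0.8 ] w 0.0499 F [-0.5  0.7 -3.3]
j [ 28.1   7.2 -26.   -0.1 -56.8  62.8]
shift units [ 0.07 -0.26  1.67] turn units [-0.02 -0.    0.04]
```

Call:
apply_moves(
  targets=[
    [[0.07,-0.26,0.3],[-0.02,0,0.04],42],
    [[0,0,0.4],[0,0,0],42],
    [[0,0,0.4],[0,0,0],42],
    [[0,0,0.2],[0,0,0],42],
    [[0,0,0],[0,0,0],42],
  ],
)

```text
time_s: 34.8
tcp_pos: [0.5022, 0.0584, 0.1256]
eef_rot: [179.9, 0.0, 0.1]
contact_force: [-0.4, 0.1, -3.6]
gripper_width: 0.0497
```

```bash
python3 d.py .5014 .0603 .114 .5
```

```text
t 34.8 pos [0.5022 0.0584 0.1256] rot [1.7994e+02 1.0000e-02 1.2000e-01] w 0.0497 F [-0.4  0.1 -3.6]
j [ 29.   11.2 -29.6   0.1 -49.3  61.1]
shift units [-0.02 -0.05  0.29] turn units [ 0.01  0.   -0.05]
```

Call:
apply_moves(
  targets=[
    [[-0.02,-0.06,0.15],[0,0,-0.05],42],
    [[0,0,0.05],[0,0,0],42],
    [[0,0,0],[0,0,0],42],
  ],
)

```text
time_s: 35.1
tcp_pos: [0.5021, 0.0607, 0.1176]
eef_rot: [179.9, -0.0, 0.5]
contact_force: [0.2, 0.5, -4.5]
gripper_width: 0.0495
```

```bash
python3 d.py .5014 .0603 .114 .5
```

```text
t 35.1 pos [0.5021 0.0607 0.1176] rot [ 1.7995e+02 -4.0000e-02  5.0000e-01] w 0.0495 F [ 0.2  0.5 -4.5]
j [ 29.2  11.7 -30.1   0.1 -48.1  61.2]
shift units [-0.02  0.01  0.09] turn units [ 0.01 -0.01 -0.  ]
```

Call:
apply_moves(
  targets=[
    [[-0.02,0,0.06],[0,0,0],42],
    [[0,0,0],[0,0,0],42],
  ],
)

```text
time_s: 35.3
tcp_pos: [0.5016, 0.0609, 0.1158]
eef_rot: [180.0, -0.1, 0.5]
contact_force: [-0.9, -1.0, -3.5]
gripper_width: 0.0498
```

Call:
apply_moves(
  targets=[
    [[0,0,0.04],[0,0,0],42],
    [[0,0,0],[0,0,0],42],
  ],
)

```text
time_s: 35.5
tcp_pos: [0.5018, 0.061, 0.1145]
eef_rot: [-180.0, -0.2, 0.5]
contact_force: [-0.7, 0.1, -3.8]
gripper_width: 0.0496
```

```bash
python3 - <<'E'
from plant import r
c=r.capture("scene")
from h import *
P=cloud(c);I=c["img"].astype(int)
k=(np.abs(P[...,0]-.50)<.05)&(np.abs(P[...,1]-.06)<.035)&(I.max(2)-I.min(2)<45)&(I.min(2)>100)&(P[...,2]>.046)&(P[...,2]<.064)
print(k.sum(),np.median(P[k][:,2]))
E
python3 d.py .5014 .0603 .114 .5
```

```text
207 0.05540069728503072
t 35.55 pos [0.502  0.061  0.1147] rot [-180.     -0.18    0.51] w 0.0498 F [ 0.6 -0.  -4.3]
j [ 29.3  11.9 -30.5   0.1 -47.5  61.1]
shift units [-0.01  0.02  0.02] turn units [-0.   -0.02  0.  ]
```

Call:
apply_moves(
  targets=[
    [[0,0,0.04],[0,0,0],42],
    [[0,0,0],[0,0,0],42],
  ],
)

```text
time_s: 35.75
tcp_pos: [0.5026, 0.0612, 0.1139]
eef_rot: [-180.0, -0.3, 0.5]
contact_force: [-0.7, 0.0, -3.1]
gripper_width: 0.0497
```

Call:
apply_moves(
  targets=[
    [[0,0,0],[0,0,0],52],
    [[0,0,0],[0,0,0],58],
    [[0,0,0],[0,0,0],60],
    [[0,0,-0.3],[0,0,0],60],
    [[0,0,-0.7],[0,0,0],60],
  ],
)

```text
time_s: 36.25
tcp_pos: [0.5016, 0.0606, 0.1534]
eef_rot: [179.9, -0.1, 0.5]
contact_force: [0.6, 0.5, 1.3]
gripper_width: 0.06
```

Call:
apply_moves(
  targets=[
    [[0,0,-0.9],[0,0,0],60],
    [[0,0,-0.9],[0,0,0],60],
    [[0,0.5,-0.8],[0,0,0],60],
    [[0,1,0],[0,0,0],60],
    [[0,1,0],[0,0,0],60],
  ],
)

```text
time_s: 36.75
tcp_pos: [0.5049, -0.0384, 0.2715]
eef_rot: [180.0, -0.7, 1.0]
contact_force: [0.6, 0.3, 0.2]
gripper_width: 0.0603
```

Call:
apply_moves(
  targets=[
    [[0,1,0],[0,0,0],60],
    [[0,1,0],[0,0,0],60],
    [[0,1,0],[0,0,0],60],
    [[0,1,0],[0,0,0],60],
    [[0,0.5,0],[0,0,0],60],
  ],
)

```text
time_s: 37.25
tcp_pos: [0.5078, -0.2271, 0.2796]
eef_rot: [179.9, -1.3, 1.1]
contact_force: [-0.1, 0.3, -0.8]
gripper_width: 0.0601
```

Call:
apply_moves(
  targets=[
    [[0,0,0],[0,0,0],60],
    [[0,0,0],[0,0,0],60],
  ],
)

```text
time_s: 37.45
tcp_pos: [0.5073, -0.2299, 0.2811]
eef_rot: [179.9, -1.3, 0.8]
contact_force: [0.3, 1.1, 0.3]
gripper_width: 0.0598
```

```bash
python3 - <<'E' 2>/dev/null
from fit import *
from plant import r
cs={n:r.capture(n) for n in("scene","top")}
cv2.imwrite("pics/a8.png",cs["scene"]["img"])
cv2.imwrite("pics/a8t.png",cv2.resize(cs["top"]["img"][160:300,80:290],None,fx=3.6,fy=3.6,interpolation=2))
for f in(("penguin",(.501,.06)),("bust",(.501,.156)),("bear",(.5,.25)),("figure",(.5,.3455))):
  L,W,h=S[f[0]]; print(f[0],measure(cs,f[1],L,W,.043+h,.042 if f[0]!="bear" else .047))
for n,ctr in dict(figure=(.615,.345),bear=(.615,.25),bust=(.615,.156),penguin=(.617,.062)).items():
    print("model",n,*measure(cs,ctr,S[n][0]*.75,S[n][1]*.75,.075+.75*S[n][2],.045))
print(r.get_state()["tcp_pos"],r.get_state()["time_s"])
E
```

```text
penguin [(188, array([0.5052, 0.0602]), np.float64(-0.0), np.float64(29.6), np.float64(0.0547)), (0, array([nan, nan]), np.float64(-22.9), np.float64(0.0), np.float64(nan))]
bust [(545, array([0.5009, 0.1554]), np.float64(0.1), np.float64(256.7), np.float64(0.0543)), (281, array([0.4995, 0.1556]), np.float64(0.3), np.float64(39.0), np.float64(0.0545))]
bear [(481, array([0.4994, 0.2498]), np.float64(1.2), np.float64(244.0), np.float64(0.0536)), (240, array([0.4981, 0.2383]), np.float64(-18.9), np.float64(80.5), np.float64(0.0545))]
figure [(422, array([0.5009, 0.3446]), np.float64(0.2), np.float64(280.7), np.float64(0.056)), (230, array([0.4994, 0.3446]), np.float64(-0.8), np.float64(17.6), np.float64(0.0564))]
model figure (285, array([0.6157, 0.3458]), np.float64(0.9), np.float64(257.3), np.float64(0.0852)) (137, array([0.6137, 0.3457]), np.float64(-1.0), np.float64(15.5), np.float64(0.0856))
model bear (327, array([0.6161, 0.2508]), np.float64(-0.3), np.float64(125.7), np.float64(0.0834)) (153, array([0.6145, 0.2506]), np.float64(-0.6), np.float64(12.4), np.float64(0.0842))
model bust (369, array([0.6167, 0.1565]), np.float64(-0.1), np.float64(232.1), np.float64(0.0838)) (177, array([0.6152, 0.1566]), np.float64(1.3), np.float64(26.4), np.float64(0.0841))
model penguin (130, array([0.6201, 0.0618]), np.float64(-1.2), np.float64(42.1), np.float64(0.0839)) (0, array([nan, nan]), np.float64(-22.9), np.float64(0.0), np.float64(nan))
[ 0.50748045 -0.22906369  0.28096451] 37.55
```

View pics/a8.png

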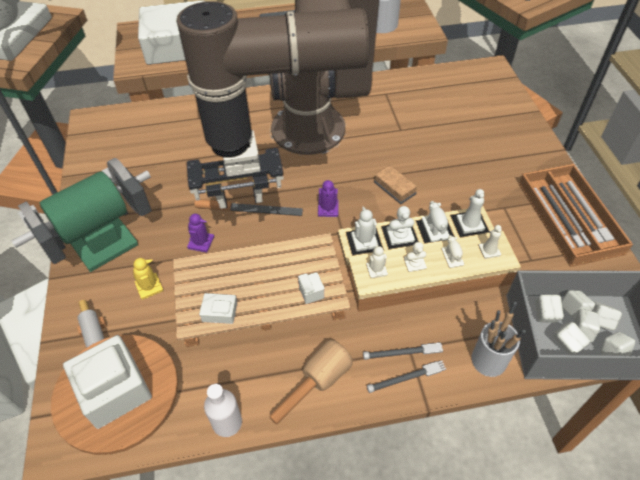

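View pics/a8t.png

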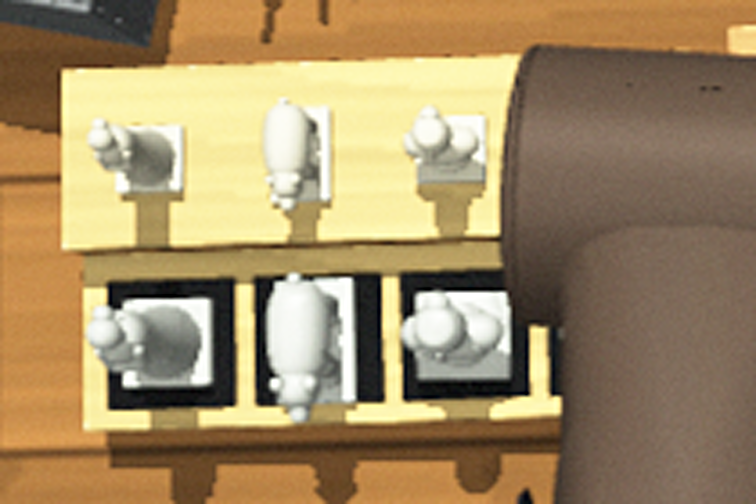

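Three are confirmed. The arm hides the penguin's pad from above, so I move it aside for one more look.

Call:
apply_moves(
  targets=[
    [[0,1,0],[0,0,0],60],
    [[0,1,0],[0,0,0],60],
    [[0,1,0],[0,0,0],60],
    [[0,0.8,0],[0,0,0],60],
    [[0,0,0],[0,0,0],60],
  ],
)

```text
time_s: 38.05
tcp_pos: [0.5134, -0.379, 0.2836]
eef_rot: [179.9, -1.5, 1.6]
contact_force: [-0.3, 0.9, -0.4]
gripper_width: 0.06
```

```bash
python3 - <<'E' 2>/dev/null
from fit import *
from plant import r
cs={n:r.capture(n) for n in("scene","top")}
cv2.imwrite("pics/a9t.png",cs["top"]["img"])
print(measure(cs,(.501,.06),.056,.056,.055,.042),r.get_state()["qd"].round(2))
E
```

```text
[(395, array([0.5032, 0.0607]), np.float64(0.9), np.float64(284.7), np.float64(0.0557)), (204, array([0.5012, 0.0611]), np.float64(0.6), np.float64(44.9), np.float64(0.0562))] [ 1.25 -1.08 -0.92 -0.17  0.15 -0.25]
```

View pics/a9t.png

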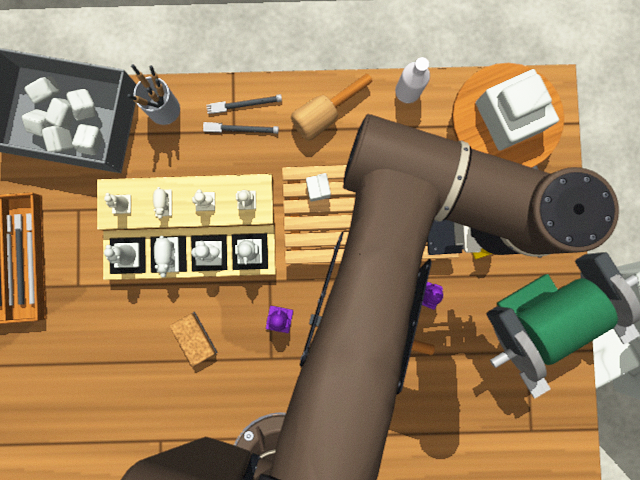

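All four stand in the middle of their pads, at (124,255), (164,254), (207,252) and (249,250), in the models' order. The arm is clear of everything, so I hand in.

```bash
python3 -c "
from plant import r
print(r.close_job())"
```

```text
the job is handed in; nothing more can be done
None
```

I set all four marbles upright on the pads in front of their own plaster models, and they now stand in the models' order: figure, bear, bust, penguin. I handed the job in at about 38 s. The gripper could not clear the bust's head while holding the bear. So the bust stood on the penguin's pad for a while, until the bear was in place.

**Position and turn:** In the last pictures each marble measured within about 1–2 mm of its pad's centre and within about 1° of its model's direction.

**Checks that disagreed:** Two top-view-only fits of the bear were off by about 10 mm, and one of those by 19° as well. The fits using both cameras, and the picture itself, show the bear straight and centred. The wrist force hardly changed when a marble touched its pad, so I judged each set-down by height and camera depth instead.

**Left alone:** The models still measured where they began, except that the penguin model could only be half-seen in that measurement. I never touched the blanks or the purple and yellow penguins. I did not measure them again, but the last pictures show both blanks in place.

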